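# Weigh the jar from behind the bottles

## Robot

A 7-joint arm with a two-finger parallel gripper is mounted at the origin on the work surface. World frame = base frame: x ahead of the robot, y to its left, z up, the work surface at z = 0. Lengths are in m, angles in rad, forces in N, time in s.
With the tool pointing down it reaches from about 0.425 to 0.875 m from the base axis. Payload 8.4 kg.
Tool frame: the origin (TCP) lies midway between the tips of the shut fingers; the grasp point (between the pads) lies arm.hold_point_z behind it (arm.hold_point_z is the distance from the TCP to the grasp point, in m); z points along the fingers, y is the line along which they close (so a half turn about z gives the same grasp; the last joint's range is limited). The gripper opens to 85 mm and grips with 20 to 120 N. Pads are 22 mm wide; open, the fingers measure 114 mm over their backs; the gripper's body (76 mm by 85 mm) begins 54 mm behind the grasp point. The pads swing forward as they close: fully open they stand 13 mm farther back than shut.
Start: joints at [-1.306, 0.333, 0.04, 1.465, -0.013, 1.343, -0.059], TCP at [0.231, 0.607, 0.231] pointing down, gripper open.
Joint ranges: [-2.58, 2.58], [-0.38, 2.09], [-1.3, 1.39], [0.25, 2.4], [-1.5, 4.64], [0.08, 2.09], [-2.65, 2.65]. Speed limits (rad/s): [2.22, 2.22, 2.79, 2.79, 3.14, 3.14, 3.14].

## Interface

Orientations are given as a unit quaternion [x, y, z, w].
In Python, from station import arm gives the robot as it stands.
- The arm moves only by the shell command python3 -m jog 'ROWS' [FORCE]. ROWS is JSON, a list of rows, each an object with "dp": the shift along the world's x, y, z in mm, a list of three; "rot": the turn, a rotation vector about the world's x, y, z in degrees, a list of three; "claw": the closure, from 0 (fully open) to 1 (shut). In form: [{"dp": [x, y, z], "rot": [rx, ry, rz], "claw": claw}, ...]. A call has 1 to 12 rows; each row shifts and turns the commanded pose from where the row before left it; what a row does not reach is not made up. A row lasts 1/10 s, in which the tool goes at most 50 mm and 8.59 degrees, less where a joint would pass 70% of its speed; a pose out of reach is approached as far as the arm can. A call with a gripper value outside its range is refused whole. The fingers move at their own pace and stop on an object; FORCE is the grip in N (left out, the last holds). Time passes only in rows, so rows that do not move let the fingers close. It gives the time, the measured TCP pose, the force, the opening and the grip force at its end, in the units of the state.
- arm.read_state(): the state, without advancing time (a new reading comes with each control period).
- arm.camera(name): name is "scene" or "side" or "wrist"; returns a dict with "image" (400x640x3 uint8, red, green, blue), "K" (3x3 intrinsics, pixels), "world_from_camera" (4x4, takes a point from camera to world coordinates); the wrist camera has in their place "hand_eye" (4x4, takes a point from camera to tool coordinates, whose origin is the TCP and whose axes are the flange's). Camera axes: x right, y up, looking along -z (the intrinsics and any distortion apply to the point x, -y, -z); pixel columns grow to the right and rows downward; lengths in m; the calibration is good to about 2 mm. A picture is of the moment at which its call begins: read the wrist's pose just before it. There is no depth.
- arm.sign_off(): hands the job in; it is judged then, once.
Trained networks look in the newest picture that a camera, given by its name, has taken for a name from the list of things; names that differ only in an ending like _2 or _b are one class to them, and where a whole thing is asked for, a point or a joint stands for the part that bears it (a point fixed in the world has none). Each returns a list of dicts, best first, with "p" (0 to 1); they miss things now and then, are a little off and sometimes report something else, mostly with a low value. They report only what shows in the picture. A call takes as long as a camera call. They do not tell look-alikes from the thing itself.
- arm.recognise(camera, query): "rect" ([left, top, right, bottom] in pixels, round what is visible of it).
- arm.mark_of(camera, query): "xy" ([column, row] in pixels: a listed point, or the origin of a listed thing).
The state is a dict: "clock": time; "joint_pos": joint angles; "qd": joint speeds; "joint_efforts": joint torques, N m; "eef_pos": TCP position; "orientation": TCP orientation; "wrist_force": force on the tool from outside, world axes, zero at the start; "ft_torque": the same for the moment, N m; "width": finger opening in m; "gripper_force": force on a finger pad.
Only numpy, scipy, OpenCV 4.12 (cv2) and the standard library are available. Lean on these libraries where they do the work, as an engineer would, in place of code of your own. Each camera call takes 0.05 s, during which the arm holds its last target. There are 200 camera calls.

## Task

Weigh the small sample jar that stands hemmed in behind the three tall containers in the white storage tray. First lift all three tall containers out and stand them in the steel side tray, then set the jar gently on the middle of the balance pan and leave it there, and finally stand each tall container back in the storage tray exactly where it stood at the start. Keep everything upright, and leave the beaker, the mortar and the spatula alone.

Things in the scene. Friction and masses are not known exactly. Their poses are not given: they have to be found in the camera images.
- storage_tray: Fixed white plastic tray, green strips on its short sides, outer 182 x 212 x 24 mm (x, y, z), walls 6 mm, inner floor 6 mm above the origin (centre of the underside; z up). Flat grey 58 mm discs on the floor mark the places, to about 5 mm, in the tray frame (x, y): jar (20, 0) mm; tall containers, in any order, (-42, 0), (20, 62), (20, -62) mm.
- side_tray: Fixed, empty open tray of dark steel, outer 162 x 222 x 18 mm (x, y, z), walls and floor 6 mm thick: inner floor at 6 mm above the origin, inside 150 x 210 mm. Origin: centre of the underside; z up.
- balance: Fixed laboratory balance: grey housing 210 x 170 mm (x, y), its top at 56 mm, with a rigid round aluminium pan, 120 mm in diameter, flat top 74 mm above the origin. Origin: on the table, straight below the pan centre; z up. The housing reaches 125 mm to -x (display side) and 85 mm to +x.
- sample_jar: Low round sample jar, glass with a white screw lid, 46 to 47 mm in diameter, 44 mm high, about 0.11 kg. Origin: centre of its underside. Can be gripped across its diameter from above once the tall containers are gone. Loose.
- round_bottle: Round amber glass bottle with a paper label band, 52 mm in diameter up to 94 mm, narrow neck, white round cap 30 mm in diameter from 109 mm to the top at 135 mm; about 0.26 kg. The cap is fast: grip it from above at about 122 mm. Origin: centre of its underside. Loose, stands upright in the storage tray at the start.
- square_bottle: Square white plastic bottle, 48 x 48 mm up to 94 mm, narrow neck, white round cap 30 mm in diameter from 109 mm to the top at 135 mm; about 0.22 kg. The cap is fast: grip it from above at about 122 mm. Origin: centre of its underside. Loose, stands upright in the storage tray at the start.
- canister: Round bright steel canister, 56 mm in diameter (lid 58 mm) up to 98 mm, with a black round knob, 24 mm in diameter from 109 mm to the top at 135 mm, on a thin stem; about 0.30 kg. The knob is fast: grip it from above at about 122 mm. Origin: centre of its underside. Loose, stands upright in the storage tray at the start.
- beaker: Bystander: empty glass beaker, 68 mm in diameter, 85 mm high, loose. Origin: centre of its underside. Not to be moved.
- mortar: Bystander: white ceramic mortar bowl, 84 mm in diameter at the rim, 45 mm high, loose. Origin: centre of its underside. Not to be moved.
- spatula: Bystander: spatula 180 mm long with a black handle, lying flat beyond the trays, loose. Its x axis runs along it, from handle to blade. Not to be moved.
Mind the look-alikes: they are no part of the job. Leave any pink or turquoise look-alike of the sample_jar alone.

How it is judged:
By the outcome, as a careful person would: the job done as asked, in the order asked, and still so for the second after the job is handed in, with the robot touching nothing.
It also fails if it takes over 144 s, if anything falls off the work surface, if the arm or the gripper's body presses on something with over 40 N, if the wrist force passes 120 N, or if a joint passes its speed limit or range.

## Working session

There is one attempt and no reset: what is moved stays moved. The work goes in short steps, Python scripts to look and compute and a shell command to move; the robot and the scene stay as the last step left them, time stands still between calls to the robot, and variables do not carry over. Pictures are saved under pics/ and viewed, at most 14 in all, crops included, and the job is handed in when it is done.

```bash
mkdir -p pics; ls; cat > h.py <<'E'
from station import arm
import cv2, numpy as np
def ray(c,uv):
    K=np.array(c["K"]);d=np.array(c.get("dist",c.get("distortion",np.zeros(5))),float)
    p=cv2.undistortPoints(np.array([[uv]],float),K,d)[0,0]
    T=c["T"]; v=T[:3,:3]@np.array([p[0],-p[1],-1.]); return T[:3,3],v/np.linalg.norm(v)
def snap(n,f=None):
    s=arm.read_state(); c=arm.camera(n)
    if "world_from_camera" in c: c["T"]=np.array(c["world_from_camera"])
    else:
        from scipy.spatial.transform import Rotation as R
        W=np.eye(4);W[:3,:3]=R.from_quat(s["orientation"]).as_matrix();W[:3,3]=s["eef_pos"]; c["T"]=W@np.array(c["hand_eye"])
    if f: cv2.imwrite("pics/"+f,c["image"][:,:,::-1])
    return c
def atz(c,uv,z):
    o,v=ray(c,uv); return o+v*(z-o[2])/v[2]
def proj(c,P):
    q=np.linalg.inv(c["T"])@np.append(P,1); K=np.array(c["K"]); return K[0,0]*q[0]/-q[2]+K[0,2], K[1,1]*-q[1]/-q[2]+K[1,2]
def tri(rs):
    A=sum(np.eye(3)-np.outer(v,v) for o,v in rs); b=sum((np.eye(3)-np.outer(v,v))@o for o,v in rs)
    return np.linalg.solve(A,b)
E
python3 - <<'E'
from h import *
np.set_printoptions(precision=4,suppress=True)
print(arm.read_state(), arm.hold_point_z)
for n in("scene","side","wrist"):
    c=snap(n,n+"0.png"); print(n,[k for k in c if k!="image"],c["K"],c["T"])
    for q in "storage_tray side_tray balance sample_jar round_bottle square_bottle canister beaker mortar spatula".split():
        print(q,[(np.round(a["xy"],1).tolist(),round(a["p"],2)) for a in arm.mark_of(n,q)[:4]],[(np.round(a["rect"]).tolist(),round(a["p"],2)) for a in arm.recognise(n,q)[:4]])
print(arm.read_state()["clock"])
E
```

```text
pics
{'clock': 0.0, 'joint_pos': array([-1.3062,  0.3339,  0.0398,  1.4663, -0.0134,  1.3433, -0.0585]), 'qd': array([ 0.0011, -0.001 , -0.    , -0.0003,  0.0012, -0.0008,  0.0013]), 'joint_efforts': array([  0.0003, -65.8554,   1.3656, -40.555 ,   0.0167,   0.0127,
         0.    ]), 'eef_pos': array([0.2311, 0.607 , 0.2304]), 'orientation': array([ 0.1809,  0.9835, -0.0008, -0.0001]), 'wrist_force': array([ 0.5111, -0.1347, -0.885 ]), 'ft_torque': array([-0.0067,  0.0615, -0.0262]), 'gripper_force': 0.0, 'width': 0.08555355278696672} 0.0187
scene ['K', 'world_from_camera', 'T'] [[374.9875   0.     317.447 ]
 [  0.     374.9875 199.0201]
 [  0.       0.       1.    ]] [[ 0.4785 -0.705   0.5235  1.2314]
 [ 0.8781  0.3812 -0.2893 -0.4015]
 [ 0.0044  0.5981  0.8014  0.9899]
 [ 0.      0.      0.      1.    ]]
storage_tray [([239.9, 215.0], 0.94)] [([204.0, 183.0, 284.0, 246.0], 0.68)]
side_tray [([385.9, 148.2], 0.9), ([360.2, 234.3], 0.59)] [([350.0, 123.0, 425.0, 178.0], 0.62)]
balance [([326.6, 184.0], 0.73)] [([288.0, 144.0, 362.0, 208.0], 0.73)]
sample_jar [([248.5, 265.3], 0.7), 
[... 1643 characters left out ...]
35.0, 143.0, 350.0, 171.0], 0.71)]
mortar [([375.4, 242.7], 0.58), ([305.7, 263.2], 0.22)] [([358.0, 218.0, 388.0, 245.0], 0.67), ([256.0, 169.0, 332.0, 214.0], 0.15)]
spatula [([370.7, 197.4], 0.63)] [([343.0, 188.0, 399.0, 204.0], 0.69)]
wrist ['K', 'hand_eye', 'T'] [[338.5291   0.     324.9578]
 [  0.     338.5291 203.6423]
 [  0.       0.       1.    ]] [[ 0.3554 -0.8851 -0.3004  0.1538]
 [ 0.9347  0.3364  0.1148  0.6376]
 [-0.0005 -0.3216  0.9469  0.3739]
 [ 0.      0.      0.      1.    ]]
storage_tray [] []
side_tray [] [([212.0, 352.0, 259.0, 400.0], 0.7)]
balance [] []
sample_jar [] []
round_bottle [] []
square_bottle [] []
canister [] []
beaker [] []
mortar [] []
spatula [] []
3.15
```

```bash
python3 - <<'E'
import cv2
a=cv2.imread("pics/scene0.png")[110:290,160:440];b=cv2.imread("pics/side0.png")[130:335,240:415]
cv2.imwrite("pics/sc.png",cv2.resize(a,None,fx=2.8,fy=2.8,interpolation=cv2.INTER_CUBIC));cv2.imwrite("pics/si.png",cv2.resize(b,None,fx=2.9,fy=2.9,interpolation=cv2.INTER_CUBIC))
E
```

```text
(no output)
```

View pics/sc.png

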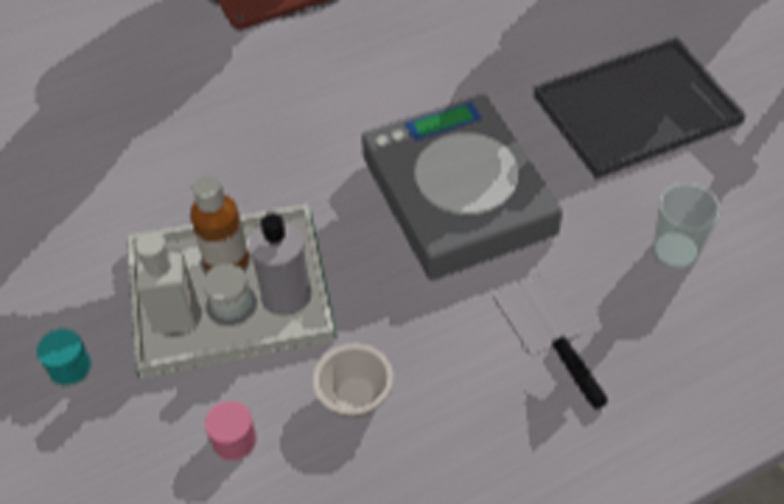

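View pics/si.png

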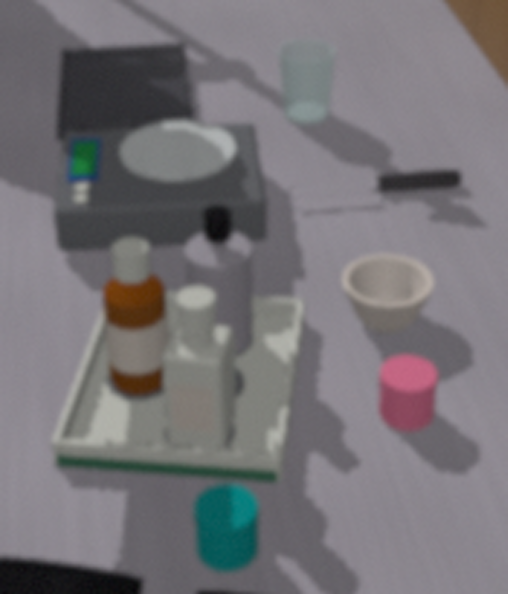

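```bash
python3 - <<'E'
from h import *
np.set_printoptions(precision=4,suppress=True)
A=snap("scene");B=snap("side")
s=lambda p:(p[0]/2.8+160-.3,p[1]/2.8+110-.3); t=lambda p:(p[0]/2.9+240-.3,p[1]/2.9+130-.3)
P={"sqcap":((151,242),(196,297)),"rdcap":((208,187),(131,246)),"knob":((273,219),(217,210)),"pan":((467,173),(178,151)),
"st_a":((311,208),None),"st_b":((335,329),(300,302)),"st_c":((137,371),(278,462)),"st_d":((128,237),(58,442)),
"sd1":((535,93),None),"sd2":((678,40),(62,50)),"sd3":((744,117),(184,46)),"sd4":((598,175),None)}
Z={"st":.024,"sd":.018}
for k,(p,q) in P.items():
    r=[ray(A,s(p))]
    out=[]
    if q: r.append(ray(B,t(q))); out.append(tri(r))
    if k[:2] in Z and k!="sqcap":
        out.append(atz(A,s(p),Z[k[:2]]))
        if q: out.append(atz(B,t(q),Z[k[:2]]))
    print(k,*out)
print("origins scene/side")
M={"storage":((239.9,215),(306.2,261.9),.0),"side":((385.9,148.2),(282.2,160.9),0),"bal":((326.6,184),(299.9,201),0),"jar":((240.5,217.9),None,.006),
"rd":((242.1,205.8),(289.3,258.2),.006),"sq":((220.4,221.2),(309.6,279.7),.006),"can":((263.5,216.6),(315,245.3),.006),"beak":((405.1,199.6),(345.3,168.9),0),"mort":((355/2.8+160,405/2.8+110),(375.4,242.7),0)}
for k,(p,q,z) in M.items(): print(k,atz(A,p,z)[:2],atz(B,q,z)[:2] if q else "", tri([ray(A,p),ray(B,q)]) if q else "")
E
```

```text
sqcap [ 0.5276 -0.3496  0.1396]
rdcap [ 0.4843 -0.2716  0.1392]
knob [ 0.559  -0.2291  0.1404]
pan [0.5457 0.0101 0.0682]
st_a [ 0.4724 -0.1591  0.024 ]
st_b [ 0.6354 -0.2048  0.0176] [ 0.6392 -0.206   0.024 ] [ 0.6338 -0.2135  0.024 ]
st_c [ 0.5817 -0.4113  0.0177] [ 0.5873 -0.412   0.024 ] [ 0.5797 -0.4164  0.024 ]
st_d [ 0.4116 -0.3635  0.0231] [ 0.4112 -0.363   0.024 ] [ 0.4124 -0.3656  0.024 ]
sd1 [0.4303 0.1781 0.018 ]
sd2 [0.4294 0.409  0.0124] [0.4363 0.4026 0.018 ] [0.4285 0.4003 0.018 ]
sd3 [0.589  0.3965 0.0116] [0.5939 0.3907 0.018 ] [0.5876 0.3833 0.018 ]
sd4 [0.5868 0.172  0.018 ]
origins scene/side
storage [ 0.5229 -0.2922] [ 0.5272 -0.2829] [ 0.5271 -0.2925  0.0071]
side [0.4999 0.2881] [0.5017 0.3023] [0.5025 0.2851 0.0066]
bal [0.5436 0.0136] [0.5391 0.0114] [ 0.5401  0.0158 -0.0036]
jar [ 0.5385 -0.2953]  
rd [ 0.497  -0.2733] [ 0.4861 -0.2687] [ 0.4894 -0.2703  0.0028]
sq [ 0.5202 -0.3552] [ 0.5276 -0.3564] [ 0.5255 -0.3569  0.0092]
can [ 0.5684 -0.2296] [ 0.5566 -0.2268] [ 0.5601 -0.2259  0.001 ]
beak [0.7242 0.2087] [0.7166 0.1984] [ 0.7197  0.214  -0.0084]
mort [ 0.7222 -0.2226] [ 0.717  -0.2348] [ 0.7192 -0.2221 -0.0086]
```

The candidates for the sample jar are the clear, white-lidded jar at scene (240,217), standing inside the white tray behind the bottles. The pink jar at scene (243,264) and the turquoise one at (183,238) are both outside the tray. I choose the clear one in the tray and will check it in a close wrist crop. The triangulated cap tops come out at about 0.140 m, against 0.141 m expected.

```bash
python3 -m jog '[{"dp":[24,-36,10],"rot":[0,0,0],"claw":0},{"dp":[24,-36,10],"rot":[0,0,0],"claw":0},{"dp":[24,-36,10],"rot":[0,0,0],"claw":0},{"dp":[24,-36,10],"rot":[0,0,0],"claw":0},{"dp":[24,-36,10],"rot":[0,0,0],"claw":0},{"dp":[24,-36,10],"rot":[0,0,0],"claw":0},{"dp":[24,-36,10],"rot":[0,0,0],"claw":0},{"dp":[24,-36,10],"rot":[0,0,0],"claw":0},{"dp":[24,-36,10],"rot":[0,0,0],"claw":0},{"dp":[24,-36,10],"rot":[0,0,0],"claw":0}]' 50
python3 -m jog '[{"dp":[5,-44,0],"rot":[0,0,0],"claw":0},{"dp":[5,-44,0],"rot":[0,0,0],"claw":0},{"dp":[5,-44,0],"rot":[0,0,0],"claw":0},{"dp":[5,-44,0],"rot":[0,0,0],"claw":0},{"dp":[5,-44,0],"rot":[0,0,0],"claw":0},{"dp":[5,-44,0],"rot":[0,0,0],"claw":0},{"dp":[5,-44,0],"rot":[0,0,0],"claw":0},{"dp":[5,-44,0],"rot":[0,0,0],"claw":0},{"dp":[5,-44,0],"rot":[0,0,0],"claw":0},{"dp":[5,-44,0],"rot":[0,0,0],"claw":0},{"dp":[0,0,0],"rot":[0,0,0],"claw":0}]'
python3 - <<'E'
from h import *
c=snap("wrist","w1.png"); s=arm.read_state(); print(s["eef_pos"],s["orientation"]); np.save("T1.npy",c["T"])
E
```

```text
clock: 4.25
eef_pos: [0.472, 0.2457, 0.332]
orientation: [0.181, 0.983, 0.0, 0.0]
wrist_force: [0.7, 1.2, 0.2]
width: 0.0852
gripper_force: 0.0
clock: 5.35
eef_pos: [0.52, -0.1994, 0.3316]
orientation: [0.185, 0.983, -0.001, 0.0]
wrist_force: [-1.2, 0.7, 0.1]
width: 0.0854
gripper_force: 0.0
[ 0.52053089 -0.1960872   0.33141569] [ 1.83806464e-01  9.82962204e-01 -6.95116582e-04  8.29569318e-05]
```

View pics/w1.png

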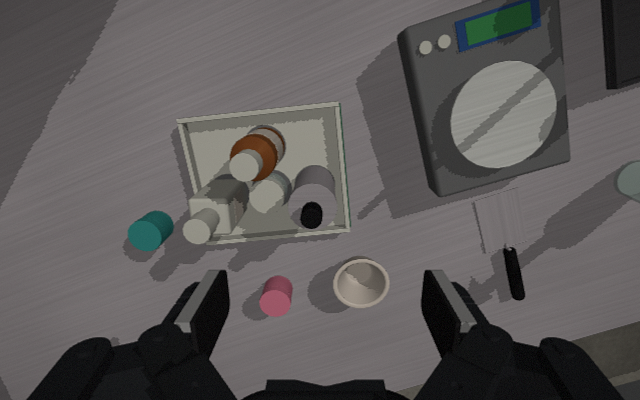

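The wrist view shows the amber bottle's cap at (246,165), the square bottle's cap at (199,225) and the canister knob at (312,215). The white-lidded jar is at (270,190) between them. The pink jar at (277,296) and the turquoise one at (150,230) are outside the tray. Next I take a second view.

```bash
python3 -m jog '[{"dp":[-10,-35,0],"rot":[0,0,0],"claw":0},{"dp":[-10,-35,0],"rot":[0,0,0],"claw":0},{"dp":[-10,-34,0],"rot":[0,0,0],"claw":0},{"dp":[0,0,0],"rot":[0,0,0],"claw":0},{"dp":[0,0,0],"rot":[0,0,0],"claw":0}]'
python3 - <<'E'
from h import *
c=snap("wrist","w2.png"); s=arm.read_state(); print(s["eef_pos"],s["orientation"]); np.save("T2.npy",c["T"])
i=c["image"][:,:,::-1]
cv2.imwrite("pics/w2c.png",cv2.resize(i[60:300,160:480],None,fx=2.5,fy=2.5,interpolation=cv2.INTER_CUBIC))
E
```

```text
clock: 5.9
eef_pos: [0.4913, -0.2962, 0.3313]
orientation: [0.181, 0.983, 0.0, 0.0]
wrist_force: [-0.0, 0.2, 0.1]
width: 0.0852
gripper_force: 0.0
[ 0.49192701 -0.29513358  0.33118971] [ 1.80178167e-01  9.83633898e-01  4.27304088e-04 -2.13189185e-05]
```

View pics/w2c.png

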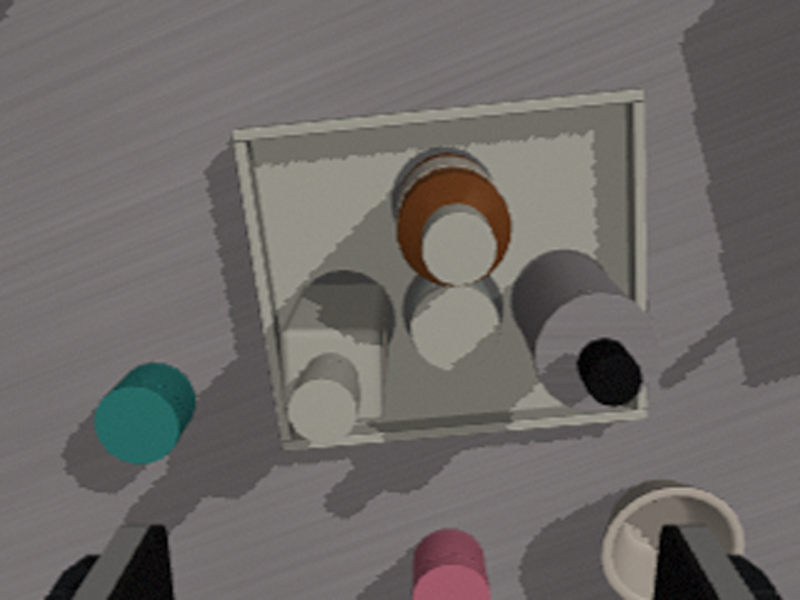

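In this crop the clear jar with the white lid is at full-image (342,190), inside the tray on its disc, so the choice holds. Caps in the full image: round (344,159), square (289,224), knob (404,210).

```bash
cat > m.py <<'E'
from h import *
np.set_printoptions(precision=4,suppress=True)
K=[[338.5291,0,324.9578],[0,338.5291,203.6423],[0,0,1]]
C1=dict(K=K,T=np.load("T1.npy"));C2=dict(K=K,T=np.load("T2.npy"))
f=lambda x,y:(x/2.5+160-.3,y/2.5+60-.3)
for k,a,b,z in(("rd",(246,165),f(461,247),.141),("sq",(199,226),f(323,409),.141),("kn",(312,216),f(611,375),.141),("jar",(270.5,191.5),f(455,324),.05)):
    print(k,tri([ray(C1,a),ray(C2,b)]),atz(C1,a,z)[:2],atz(C2,b,z)[:2])
c=[atz(C2,f(*p),.024)[:2] for p in((238,133),(642,93),(646,414),(285,447))]
print("corners",*c,"len",[np.linalg.norm(c[i]-c[i-1]) for i in range(4)],"centre",np.mean(c,0))
d=(c[1]-c[0])+(c[2]-c[3]); yaw=np.arctan2(-d[0],d[1]);print("yaw",np.degrees(yaw))
R=np.array([[np.cos(yaw),-np.sin(yaw)],[np.sin(yaw),np.cos(yaw)]])
for n,p in(("jar",(20,0)),("rd",(-42,0)),("can",(20,62)),("sq",(20,-62))): print(n,np.mean(c,0)+R@np.array(p)/1e3)
E
python3 m.py
```

```text
rd [ 0.4829 -0.2716  0.134 ] [ 0.4815 -0.2692] [ 0.482  -0.2716]
sq [ 0.528  -0.3517  0.1297] [ 0.523  -0.3446] [ 0.5265 -0.3498]
kn [ 0.56   -0.2302  0.1296] [ 0.5561 -0.2281] [ 0.5552 -0.2314]
jar [ 0.5439 -0.2907  0.0216] [ 0.5356 -0.2822] [ 0.5377 -0.2898]
corners [ 0.4094 -0.3607] [ 0.4644 -0.161 ] [ 0.6349 -0.2072] [ 0.5801 -0.4091] len [np.float64(0.17751352122530764), np.float64(0.20712780019322918), np.float64(0.17662758023498717), np.float64(0.2092256326797556)] centre [ 0.5222 -0.2845]
yaw -15.296856657874846
jar [ 0.5415 -0.2898]
rd [ 0.4817 -0.2734]
can [ 0.5579 -0.23  ]
sq [ 0.5251 -0.3496]
```

```bash
python3 -m jog '[{"dp":[-9,23,0],"rot":[0,0,0],"claw":0.3},{"dp":[0,0,-45],"rot":[0,0,0],"claw":0.3},{"dp":[0,0,-45],"rot":[0,0,0],"claw":0.3},{"dp":[0,0,-45],"rot":[0,0,0],"claw":0.3},{"dp":[0,0,-35],"rot":[0,0,0],"claw":0.3},{"dp":[0,0,0],"rot":[0,0,0],"claw":0.3},{"dp":[0,0,0],"rot":[0,0,0],"claw":0.3},{"dp":[0,0,0],"rot":[0,0,0],"claw":0.3}]' 40
python3 - <<'E'
from h import *
c=snap("wrist","w3.png"); s=arm.read_state(); print(s["eef_pos"],s["width"])
i=c["image"][:,:,::-1]
cv2.imwrite("pics/w3c.png",i)
E
```

```text
clock: 6.75
eef_pos: [0.4838, -0.2735, 0.1635]
orientation: [0.18, 0.984, -0.0, 0.001]
wrist_force: [-0.2, 0.5, 0.4]
width: 0.0595
gripper_force: 0.0
[ 0.48375566 -0.27373963  0.16353654] 0.0598131396939381
```

View pics/w3c.png

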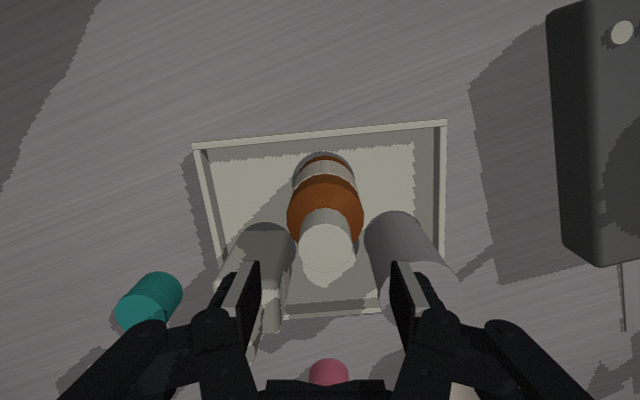

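The cap top is at (327,248), centred between the finger pads (mid-column about 326). I compute the offset, then descend.

```bash
python3 - <<'E'
from h import *
c=snap("wrist")
print(atz(c,(327,247.5),.141),arm.read_state()["eef_pos"])
E
```

```text
[ 0.48249442 -0.271442    0.141     ] [ 0.48358969 -0.27381432  0.16334687]
```

```bash
python3 -m jog '[{"dp":[-1,2,-30],"rot":[0,0,0],"claw":0.3},{"dp":[0,0,-25],"rot":[0,0,0],"claw":0.3},{"dp":[0,0,0],"rot":[0,0,0],"claw":0.3},{"dp":[0,0,0],"rot":[0,0,0],"claw":0.3}]' 40
python3 -m jog '[{"dp":[0,0,0],"rot":[0,0,0],"claw":1},{"dp":[0,0,0],"rot":[0,0,0],"claw":1},{"dp":[0,0,0],"rot":[0,0,0],"claw":1},{"dp":[0,0,0],"rot":[0,0,0],"claw":1},{"dp":[0,0,0],"rot":[0,0,0],"claw":1}]' 40
```

```text
clock: 7.25
eef_pos: [0.4817, -0.272, 0.1075]
orientation: [0.181, 0.983, -0.0, 0.0]
wrist_force: [-0.3, -0.5, 0.5]
width: 0.0596
gripper_force: 0.0
clock: 7.75
eef_pos: [0.4822, -0.2723, 0.1078]
orientation: [0.181, 0.983, -0.0, 0.001]
wrist_force: [-0.9, 0.3, 7.1]
width: 0.0294
gripper_force: 39.3
```

```bash
python3 -m jog '[{"dp":[0,0,10],"rot":[0,0,0],"claw":1},{"dp":[0,0,30],"rot":[0,0,0],"claw":1},{"dp":[0,0,40],"rot":[0,0,0],"claw":1},{"dp":[0,0,40],"rot":[0,0,0],"claw":1},{"dp":[0,0,30],"rot":[0,0,0],"claw":1},{"dp":[0,0,12],"rot":[0,0,0],"claw":1},{"dp":[0,15,0],"rot":[0,0,0],"claw":1},{"dp":[0,30,0],"rot":[0,0,0],"claw":1},{"dp":[0,40,0],"rot":[0,0,0],"claw":1},{"dp":[0,40,0],"rot":[0,0,0],"claw":1},{"dp":[0,40,0],"rot":[0,0,0],"claw":1},{"dp":[0,40,0],"rot":[0,0,0],"claw":1}]' 60
python3 -m jog '[{"dp":[0,40,0],"rot":[0,0,0],"claw":1},{"dp":[0,40,0],"rot":[0,0,0],"claw":1},{"dp":[0,40,0],"rot":[0,0,0],"claw":1},{"dp":[0,40,0],"rot":[0,0,0],"claw":1},{"dp":[0,40,0],"rot":[0,0,0],"claw":1},{"dp":[0,40,0],"rot":[0,0,0],"claw":1},{"dp":[0,40,0],"rot":[0,0,0],"claw":1},{"dp":[-2,40,0],"rot":[0,0,0],"claw":1},{"dp":[-5,40,0],"rot":[0,0,0],"claw":1},{"dp":[0,30,0],"rot":[0,0,0],"claw":1},{"dp":[0,15,0],"rot":[0,0,0],"claw":1},{"dp":[0,0,0],"rot":[0,0,0],"claw":1}]'
```

```text
clock: 8.95
eef_pos: [0.4804, -0.0649, 0.2675]
orientation: [0.181, 0.984, -0.0, -0.001]
wrist_force: [2.1, 0.3, -3.5]
width: 0.0285
gripper_force: 60.0
clock: 10.15
eef_pos: [0.4731, 0.3403, 0.2667]
orientation: [0.179, 0.984, -0.001, -0.001]
wrist_force: [0.2, 0.1, -3.7]
width: 0.0285
gripper_force: 60.0
```

```bash
python3 - <<'E'
from h import *
c=snap("wrist","w4.png"); s=arm.read_state(); print(s["eef_pos"],s["width"]);np.save("T4.npy",c["T"])
E
```

```text
[0.47392631 0.33824909 0.26714684] 0.028865291941853558
```

View pics/w4.png

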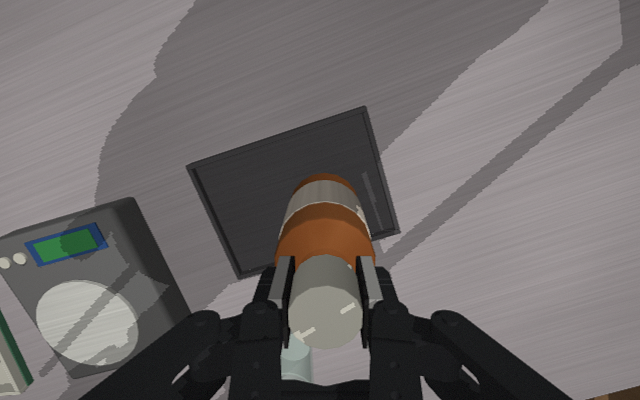

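The bottle hangs straight. The dark tray's rim corners are at (187,166), (366,107), (399,234) and (239,279).

```bash
python3 - <<'E'
from h import *
np.set_printoptions(precision=4,suppress=True)
K=[[338.5291,0,324.9578],[0,338.5291,203.6423],[0,0,1]]
C=dict(K=K,T=np.load("T4.npy"))
c=[atz(C,p,.018)[:2] for p in((187,166),(366,107),(399.5,233),(239,278.5))]
print(*c,[np.linalg.norm(c[i]-c[i-1]) for i in range(4)],"centre",np.mean(c,0))
d=(c[1]-c[0])+(c[2]-c[3]); yaw=np.arctan2(-d[0],d[1]);print("yaw",np.degrees(yaw))
R=np.array([[np.cos(yaw),-np.sin(yaw)],[np.sin(yaw),np.cos(yaw)]])
for p in((-36,-66),(36,0),(-36,66)): print(np.mean(c,0)+R@np.array(p)/1e3)
# pan centre
E
```

```text
[0.4184 0.1872] [0.4292 0.4056] [0.5888 0.3968] [0.5771 0.1798] [np.float64(0.15885391918020791), np.float64(0.21866480346867456), np.float64(0.15984605143684227), np.float64(0.21733411799974817)] centre [0.5034 0.2923]
yaw -2.949824068591357
[0.464  0.2283]
[0.5393 0.2905]
[0.4708 0.3601]
```

```bash
python3 -m jog '[{"dp":[-2,20,-10],"rot":[0,0,0],"claw":1},{"dp":[0,0,-30],"rot":[0,0,0],"claw":1},{"dp":[0,0,-40],"rot":[0,0,0],"claw":1},{"dp":[0,0,-40],"rot":[0,0,0],"claw":1},{"dp":[0,0,-20],"rot":[0,0,0],"claw":1},{"dp":[0,0,-10],"rot":[0,0,0],"claw":1},{"dp":[0,0,-4],"rot":[0,0,0],"claw":1},{"dp":[0,0,-2],"rot":[0,0,0],"claw":1},{"dp":[0,0,-2],"rot":[0,0,0],"claw":1},{"dp":[0,0,0],"rot":[0,0,0],"claw":1}]'
```

```text
clock: 11.2
eef_pos: [0.4727, 0.3587, 0.1112]
orientation: [0.181, 0.983, 0.001, 0.0]
wrist_force: [0.8, 0.5, -3.7]
width: 0.0281
gripper_force: 60.0
```

```bash
python3 -m jog '[{"dp":[0,0,-1],"rot":[0,0,0],"claw":1},{"dp":[0,0,-1],"rot":[0,0,0],"claw":1},{"dp":[0,0,-1],"rot":[0,0,0],"claw":1},{"dp":[0,0,0],"rot":[0,0,0],"claw":1},{"dp":[0,0,0],"rot":[0,0,0],"claw":1}]'
```

```text
clock: 11.7
eef_pos: [0.4726, 0.3586, 0.1079]
orientation: [0.181, 0.983, 0.0, 0.0]
wrist_force: [-1.2, -1.4, 5.0]
width: 0.0285
gripper_force: 60.8
```

```bash
python3 -m jog '[{"dp":[0,0,0],"rot":[0,0,0],"claw":0.3},{"dp":[0,0,0],"rot":[0,0,0],"claw":0.3},{"dp":[0,0,0],"rot":[0,0,0],"claw":0.3},{"dp":[0,0,20],"rot":[0,0,0],"claw":0.3},{"dp":[0,0,40],"rot":[0,0,0],"claw":0.3},{"dp":[0,0,40],"rot":[0,0,0],"claw":0.3},{"dp":[0,0,30],"rot":[0,0,0],"claw":0.3},{"dp":[6,-45,0],"rot":[0,0,0],"claw":0.3},{"dp":[6,-45,0],"rot":[0,0,0],"claw":0.3},{"dp":[6,-45,0],"rot":[0,0,0],"claw":0.3},{"dp":[6,-45,0],"rot":[0,0,0],"claw":0.3},{"dp":[6,-45,0],"rot":[0,0,0],"claw":0.3}]' 60
python3 -m jog '[{"dp":[6,-45,0],"rot":[0,0,0],"claw":0.3},{"dp":[6,-45,0],"rot":[0,0,0],"claw":0.3},{"dp":[6,-45,0],"rot":[0,0,0],"claw":0.3},{"dp":[6,-45,0],"rot":[0,0,0],"claw":0.3},{"dp":[6,-45,0],"rot":[0,0,0],"claw":0.3},{"dp":[6,-45,0],"rot":[0,0,0],"claw":0.3},{"dp":[6,-45,0],"rot":[0,0,0],"claw":0.3},{"dp":[12,-40,-20],"rot":[0,0,0],"claw":0.3},{"dp":[0,-9,-45],"rot":[0,0,0],"claw":0.3},{"dp":[0,0,-10],"rot":[0,0,0],"claw":0.3},{"dp":[0,0,0],"rot":[0,0,0],"claw":0.3},{"dp":[0,0,0],"rot":[0,0,0],"claw":0.3}]'
python3 - <<'E'
from h import *
c=snap("wrist","w5.png"); s=arm.read_state(); print(s["eef_pos"],s["width"]);np.save("T5.npy",c["T"])
E
```

```text
clock: 12.9
eef_pos: [0.5023, 0.1316, 0.2374]
orientation: [0.181, 0.984, 0.0, 0.0]
wrist_force: [0.3, -0.3, 0.2]
width: 0.0598
gripper_force: 0.0
clock: 14.1
eef_pos: [0.5572, -0.2296, 0.1637]
orientation: [0.18, 0.984, 0.0, 0.001]
wrist_force: [-0.1, 0.6, 0.6]
width: 0.06
gripper_force: 0.0
[ 0.55751167 -0.22965669  0.16420349] 0.059669927162936266
```

View pics/w5.png

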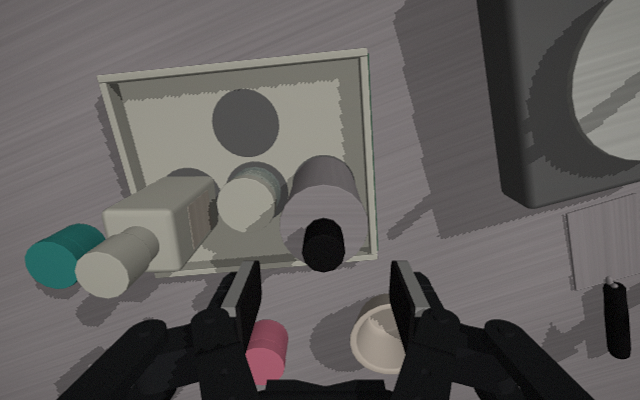

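The round bottle's place is now empty (disc at (246,123)). The knob top is at (324,250), the square cap top at (103,273) and the jar lid at (247,203).

```bash
python3 - <<'E'
from h import *
np.set_printoptions(precision=4,suppress=True)
K=[[338.5291,0,324.9578],[0,338.5291,203.6423],[0,0,1]]
C=dict(K=K,T=np.load("T5.npy"));C2=dict(K=K,T=np.load("T2.npy"))
for n,p,z,q in(("knob",(323.5,250),.141,(404.1,209.7)),("sq",(103,273),.141,(288.9,223.3)),("jar",(247,203),.05,(341.7,189.3)),("disc",(246,123),.006,None)):
    print(n,atz(C,p,z),tri([ray(C,p),ray(C2,q)]) if q else "")
E
```

```text
knob [ 0.5567 -0.2296  0.141 ] [ 0.5584 -0.2306  0.1355]
sq [ 0.5266 -0.3489  0.141 ] [ 0.5269 -0.3501  0.1397]
jar [ 0.5386 -0.2885  0.05  ] [ 0.5395 -0.2902  0.045 ]
disc [ 0.4819 -0.2736  0.006 ]
```

```bash
python3 -m jog '[{"dp":[-1,0,-30],"rot":[0,0,0],"claw":0.3},{"dp":[0,0,-22],"rot":[0,0,0],"claw":0.3},{"dp":[0,0,0],"rot":[0,0,0],"claw":0.3},{"dp":[0,0,0],"rot":[0,0,0],"claw":0.3},{"dp":[0,0,0],"rot":[0,0,0],"claw":1},{"dp":[0,0,0],"rot":[0,0,0],"claw":1},{"dp":[0,0,0],"rot":[0,0,0],"claw":1},{"dp":[0,0,0],"rot":[0,0,0],"claw":1},{"dp":[0,0,0],"rot":[0,0,0],"claw":1},{"dp":[0,0,0],"rot":[0,0,0],"claw":1}]' 60
```

```text
clock: 15.15
eef_pos: [0.5562, -0.2307, 0.1118]
orientation: [0.181, 0.984, 0.0, 0.001]
wrist_force: [-1.3, 1.2, 5.5]
width: 0.0222
gripper_force: 58.4
```

```bash
python3 -m jog '[{"dp":[0,0,10],"rot":[0,0,0],"claw":1},{"dp":[0,0,30],"rot":[0,0,0],"claw":1},{"dp":[0,0,40],"rot":[0,0,0],"claw":1},{"dp":[0,0,40],"rot":[0,0,0],"claw":1},{"dp":[0,0,30],"rot":[0,0,0],"claw":1},{"dp":[0,15,6],"rot":[0,0,0],"claw":1},{"dp":[0,30,0],"rot":[0,0,0],"claw":1},{"dp":[-1,40,0],"rot":[0,0,0],"claw":1},{"dp":[-2,40,0],"rot":[0,0,0],"claw":1},{"dp":[-2,40,0],"rot":[0,0,0],"claw":1},{"dp":[-2,40,0],"rot":[0,0,0],"claw":1},{"dp":[-2,40,0],"rot":[0,0,0],"claw":1}]' 60
python3 -m jog '[{"dp":[-2,40,0],"rot":[0,0,0],"claw":1},{"dp":[-2,40,0],"rot":[0,0,0],"claw":1},{"dp":[-2,40,0],"rot":[0,0,0],"claw":1},{"dp":[-1,40,0],"rot":[0,0,0],"claw":1},{"dp":[0,40,0],"rot":[0,0,0],"claw":1},{"dp":[0,40,0],"rot":[0,0,0],"claw":1},{"dp":[0,20,0],"rot":[0,0,0],"claw":1},{"dp":[0,14,-10],"rot":[0,0,0],"claw":1},{"dp":[0,0,-30],"rot":[0,0,0],"claw":1},{"dp":[0,0,-40],"rot":[0,0,0],"claw":1},{"dp":[0,0,-40],"rot":[0,0,0],"claw":1},{"dp":[0,0,0],"rot":[0,0,0],"claw":1}]'
```

```text
clock: 16.35
eef_pos: [0.5457, 0.0157, 0.267]
orientation: [0.181, 0.983, 0.0, 0.0]
wrist_force: [0.1, -0.0, -2.9]
width: 0.0224
gripper_force: 59.0
clock: 17.55
eef_pos: [0.5363, 0.2851, 0.1406]
orientation: [0.182, 0.983, -0.004, -0.003]
wrist_force: [-1.0, -0.6, -2.7]
width: 0.0224
gripper_force: 59.4
```

```bash
python3 -m jog '[{"dp":[2,2,-15],"rot":[0,0,0],"claw":1},{"dp":[0,0,-7],"rot":[0,0,0],"claw":1},{"dp":[0,0,-3],"rot":[0,0,0],"claw":1},{"dp":[0,0,-2],"rot":[0,0,0],"claw":1},{"dp":[0,0,-1],"rot":[0,0,0],"claw":1},{"dp":[0,0,-1],"rot":[0,0,0],"claw":1},{"dp":[0,0,0],"rot":[0,0,0],"claw":1},{"dp":[0,0,0],"rot":[0,0,0],"claw":1}]'
```

```text
clock: 18.35
eef_pos: [0.5414, 0.2905, 0.1176]
orientation: [0.181, 0.983, 0.0, 0.0]
wrist_force: [-0.4, -0.3, -2.5]
width: 0.0224
gripper_force: 59.6
```

```bash
python3 -m jog '[{"dp":[0,0,-2],"rot":[0,0,0],"claw":1},{"dp":[0,0,-2],"rot":[0,0,0],"claw":1},{"dp":[0,0,-1],"rot":[0,0,0],"claw":1},{"dp":[0,0,-1],"rot":[0,0,0],"claw":1},{"dp":[0,0,0],"rot":[0,0,0],"claw":1},{"dp":[0,0,0],"rot":[0,0,0],"claw":1}]'
```

```text
clock: 18.95
eef_pos: [0.5414, 0.2906, 0.1118]
orientation: [0.181, 0.983, 0.0, 0.0]
wrist_force: [-1.3, -0.7, 4.6]
width: 0.0222
gripper_force: 60.2
```

```bash
python3 -m jog '[{"dp":[0,0,0],"rot":[0,0,0],"claw":0.3},{"dp":[0,0,0],"rot":[0,0,0],"claw":0.3},{"dp":[0,0,0],"rot":[0,0,0],"claw":0.3},{"dp":[0,0,20],"rot":[0,0,0],"claw":0.3},{"dp":[0,0,40],"rot":[0,0,0],"claw":0.3},{"dp":[0,0,40],"rot":[0,0,0],"claw":0.3},{"dp":[0,0,30],"rot":[0,0,0],"claw":0.3},{"dp":[-1,-45,0],"rot":[0,0,0],"claw":0.3},{"dp":[-1,-45,0],"rot":[0,0,0],"claw":0.3},{"dp":[-1,-45,0],"rot":[0,0,0],"claw":0.3},{"dp":[-1,-45,0],"rot":[0,0,0],"claw":0.3},{"dp":[-1,-45,0],"rot":[0,0,0],"claw":0.3}]' 60
python3 -m jog '[{"dp":[-1,-45,0],"rot":[0,0,0],"claw":0.3},{"dp":[-1,-45,0],"rot":[0,0,0],"claw":0.3},{"dp":[-1,-45,0],"rot":[0,0,0],"claw":0.3},{"dp":[-1,-45,0],"rot":[0,0,0],"claw":0.3},{"dp":[-1,-45,0],"rot":[0,0,0],"claw":0.3},{"dp":[-1,-45,0],"rot":[0,0,0],"claw":0.3},{"dp":[-1,-45,0],"rot":[0,0,0],"claw":0.3},{"dp":[-1,-45,0],"rot":[0,0,0],"claw":0.3},{"dp":[-1,-45,-20],"rot":[0,0,0],"claw":0.3},{"dp":[-1,-9,-45],"rot":[0,0,0],"claw":0.3},{"dp":[0,0,-10],"rot":[0,0,0],"claw":0.3},{"dp":[0,0,0],"rot":[0,0,0],"claw":0.3}]'
python3 -m jog '[{"dp":[0,0,0],"rot":[0,0,0],"claw":0.3},{"dp":[0,0,0],"rot":[0,0,0],"claw":0.3}]'
python3 - <<'E'
from h import *
c=snap("wrist","w6.png"); s=arm.read_state(); print(s["eef_pos"],s["width"]);np.save("T6.npy",c["T"])
E
```

```text
clock: 20.15
eef_pos: [0.536, 0.0636, 0.2414]
orientation: [0.181, 0.983, 0.0, 0.0]
wrist_force: [1.1, -0.2, 0.1]
width: 0.0598
gripper_force: 0.0
clock: 21.35
eef_pos: [0.5256, -0.3474, 0.1647]
orientation: [0.181, 0.984, 0.001, -0.002]
wrist_force: [0.1, 0.3, 0.5]
width: 0.0599
gripper_force: 0.0
clock: 21.55
eef_pos: [0.5278, -0.3479, 0.1684]
orientation: [0.18, 0.984, -0.0, 0.001]
wrist_force: [-0.1, -0.2, 0.0]
width: 0.06
gripper_force: 0.0
[ 0.52765416 -0.34800391  0.16826959] 0.05977600082350419
```

View pics/w6.png

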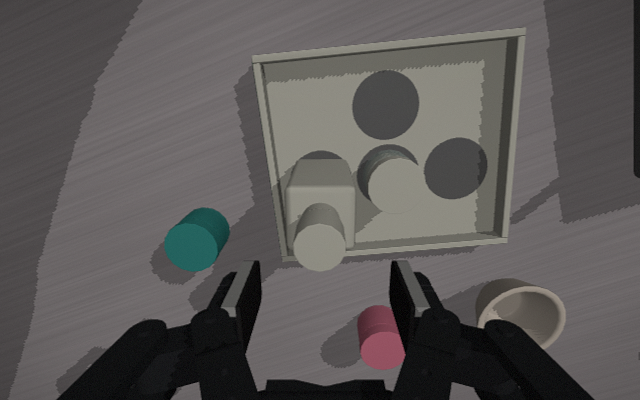

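The square cap top is at (320,244), between the pads. The jar lid is at (395,185) and the free discs are at (385,104) and (456,168).

```bash
python3 - <<'E'
from h import *
np.set_printoptions(precision=4,suppress=True)
K=[[338.5291,0,324.9578],[0,338.5291,203.6423],[0,0,1]]
C=dict(K=K,T=np.load("T6.npy"));C5=dict(K=K,T=np.load("T5.npy"))
for n,p,z,q in(("sq",(319.5,244),.141,(103,273)),("jar",(394.5,185),.05,(247,203)),("discR",(385.5,104),.006,(246,123)),("discC",(456,168),.006,None)):
    print(n,atz(C,p,z),tri([ray(C,p),ray(C5,q)]) if q else "")
E
```

```text
sq [ 0.5253 -0.3495  0.141 ] [ 0.5265 -0.3499  0.1396]
jar [ 0.5384 -0.2918  0.05  ] [ 0.5405 -0.2911  0.0429]
discR [ 0.481  -0.2736  0.006 ] [ 0.4815 -0.2736  0.0055]
discC [ 0.5578 -0.2299  0.006 ]
```

```bash
python3 -m jog '[{"dp":[-2,-2,-30],"rot":[0,0,0],"claw":0.3},{"dp":[0,0,-30],"rot":[0,0,0],"claw":0.3},{"dp":[0,0,0],"rot":[0,0,0],"claw":0.3},{"dp":[0,0,0],"rot":[0,0,0],"claw":0.3},{"dp":[0,0,0],"rot":[0,0,0],"claw":1},{"dp":[0,0,0],"rot":[0,0,0],"claw":1},{"dp":[0,0,0],"rot":[0,0,0],"claw":1},{"dp":[0,0,0],"rot":[0,0,0],"claw":1},{"dp":[0,0,0],"rot":[0,0,0],"claw":1},{"dp":[0,0,0],"rot":[0,0,0],"claw":1}]' 60
```

```text
clock: 22.6
eef_pos: [0.5253, -0.351, 0.1083]
orientation: [0.181, 0.984, -0.0, 0.001]
wrist_force: [-0.2, 1.2, 6.3]
width: 0.0289
gripper_force: 58.7
```

```bash
python3 -m jog '[{"dp":[0,0,10],"rot":[0,0,0],"claw":1},{"dp":[0,0,30],"rot":[0,0,0],"claw":1},{"dp":[0,0,40],"rot":[0,0,0],"claw":1},{"dp":[0,0,40],"rot":[0,0,0],"claw":1},{"dp":[0,0,30],"rot":[0,0,0],"claw":1},{"dp":[0,15,10],"rot":[0,0,0],"claw":1},{"dp":[0,30,0],"rot":[0,0,0],"claw":1},{"dp":[-5,40,0],"rot":[0,0,0],"claw":1},{"dp":[-5,40,0],"rot":[0,0,0],"claw":1},{"dp":[-5,40,0],"rot":[0,0,0],"claw":1},{"dp":[-5,40,0],"rot":[0,0,0],"claw":1},{"dp":[-5,40,0],"rot":[0,0,0],"claw":1}]' 60
python3 -m jog '[{"dp":[-5,40,0],"rot":[0,0,0],"claw":1},{"dp":[-5,40,0],"rot":[0,0,0],"claw":1},{"dp":[-5,40,0],"rot":[0,0,0],"claw":1},{"dp":[-5,40,0],"rot":[0,0,0],"claw":1},{"dp":[-5,40,0],"rot":[0,0,0],"claw":1},{"dp":[-5,40,0],"rot":[0,0,0],"claw":1},{"dp":[-5,40,0],"rot":[0,0,0],"claw":1},{"dp":[0,30,0],"rot":[0,0,0],"claw":1},{"dp":[0,15,0],"rot":[0,0,0],"claw":1},{"dp":[0,8,0],"rot":[0,0,0],"claw":1},{"dp":[0,0,0],"rot":[0,0,0],"claw":1},{"dp":[0,0,0],"rot":[0,0,0],"claw":1}]'
```

```text
clock: 23.8
eef_pos: [0.4987, -0.1044, 0.2672]
orientation: [0.181, 0.983, 0.0, 0.001]
wrist_force: [0.6, -0.7, -2.1]
width: 0.0283
gripper_force: 59.5
clock: 25.0
eef_pos: [0.4648, 0.2258, 0.2665]
orientation: [0.182, 0.983, -0.0, 0.0]
wrist_force: [-0.7, -0.4, -2.0]
width: 0.0289
gripper_force: 59.5
```

```bash
python3 -m jog '[{"dp":[0,1,-20],"rot":[0,0,0],"claw":1},{"dp":[0,0,-35],"rot":[0,0,0],"claw":1},{"dp":[0,0,-40],"rot":[0,0,0],"claw":1},{"dp":[0,0,-30],"rot":[0,0,0],"claw":1},{"dp":[0,0,-15],"rot":[0,0,0],"claw":1},{"dp":[0,0,-8],"rot":[0,0,0],"claw":1},{"dp":[0,0,-4],"rot":[0,0,0],"claw":1},{"dp":[0,0,-2],"rot":[0,0,0],"claw":1},{"dp":[0,0,-1],"rot":[0,0,0],"claw":1},{"dp":[0,0,0],"rot":[0,0,0],"claw":1},{"dp":[0,0,0],"rot":[0,0,0],"claw":1}]'
```

```text
clock: 26.1
eef_pos: [0.4646, 0.2286, 0.1119]
orientation: [0.181, 0.984, 0.0, 0.0]
wrist_force: [0.0, 0.6, -1.6]
width: 0.0286
gripper_force: 59.6
```

```bash
python3 -m jog '[{"dp":[0,0,-1],"rot":[0,0,0],"claw":1},{"dp":[0,0,-1],"rot":[0,0,0],"claw":1},{"dp":[0,0,-1],"rot":[0,0,0],"claw":1},{"dp":[0,0,-1],"rot":[0,0,0],"claw":1},{"dp":[0,0,0],"rot":[0,0,0],"claw":1},{"dp":[0,0,0],"rot":[0,0,0],"claw":1}]'
```

```text
clock: 26.7
eef_pos: [0.4646, 0.2287, 0.1082]
orientation: [0.181, 0.984, 0.0, 0.0]
wrist_force: [-2.5, -0.3, 7.8]
width: 0.0286
gripper_force: 60.5
```

```bash
python3 -m jog '[{"dp":[0,0,0],"rot":[0,0,0],"claw":0.3},{"dp":[0,0,0],"rot":[0,0,0],"claw":0.3},{"dp":[0,0,0],"rot":[0,0,0],"claw":0.3},{"dp":[0,0,20],"rot":[0,0,0],"claw":0.3},{"dp":[0,0,40],"rot":[0,0,0],"claw":0.3},{"dp":[0,0,40],"rot":[0,0,0],"claw":0.3},{"dp":[0,0,40],"rot":[0,0,0],"claw":0.2},{"dp":[6,-43,0],"rot":[0,0,0],"claw":0},{"dp":[6,-43,0],"rot":[0,0,0],"claw":0},{"dp":[6,-43,0],"rot":[0,0,0],"claw":0},{"dp":[6,-43,0],"rot":[0,0,0],"claw":0},{"dp":[6,-43,0],"rot":[0,0,0],"claw":0}]' 60
python3 - <<'E'
from h import *
c=snap("wrist","w7.png"); s=arm.read_state(); print(s["eef_pos"],s["width"]);np.save("T7.npy",c["T"])
E
```

```text
clock: 27.9
eef_pos: [0.4942, 0.0117, 0.2474]
orientation: [0.181, 0.984, 0.0, 0.0]
wrist_force: [1.1, 0.9, 0.8]
width: 0.0857
gripper_force: 0.0
[0.49482487 0.00354479 0.2477474 ] 0.0854304350399196
```

View pics/w7.png

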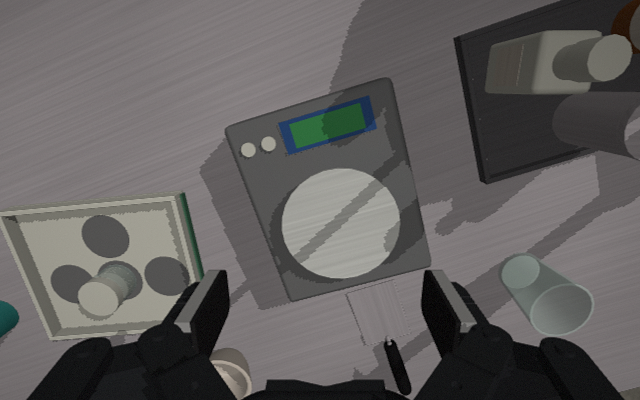

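All three stand in the steel tray, with the square bottle upright at the top right. The pan centre is at (341,222), and the jar alone is left in the storage tray at (103,293).

```bash
python3 - <<'E'
from h import *
np.set_printoptions(precision=4,suppress=True)
K=[[338.5291,0,324.9578],[0,338.5291,203.6423],[0,0,1]]
C=dict(K=K,T=np.load("T7.npy"))
print(atz(C,(341,222.5),.074),[atz(C,p,.074) for p in((282,222.5),(400,222.5),(341,168),(341,278))])
E
python3 -m jog '[{"dp":[5,-43,0],"rot":[0,0,0],"claw":0},{"dp":[5,-43,0],"rot":[0,0,0],"claw":0},{"dp":[5,-43,0],"rot":[0,0,0],"claw":0},{"dp":[5,-43,0],"rot":[0,0,0],"claw":0},{"dp":[5,-43,-20],"rot":[0,0,0],"claw":0},{"dp":[5,-43,-40],"rot":[0,0,0],"claw":0},{"dp":[8,-33,-40],"rot":[0,0,0],"claw":0},{"dp":[0,0,-30],"rot":[0,0,0],"claw":0},{"dp":[0,0,0],"rot":[0,0,0],"claw":0},{"dp":[0,0,0],"rot":[0,0,0],"claw":0},{"dp":[0,0,0],"rot":[0,0,0],"claw":0}]'
python3 - <<'E'
from h import *
c=snap("wrist","w8.png"); s=arm.read_state(); print(s["eef_pos"],s["width"]);np.save("T8.npy",c["T"])
E
```

```text
[0.5416 0.0116 0.074 ] [array([ 0.5205, -0.0438,  0.074 ]), array([0.5626, 0.067 , 0.074 ]), array([0.4891, 0.0307, 0.074 ]), array([ 0.6014, -0.0101,  0.074 ])]
clock: 29.05
eef_pos: [0.5324, -0.269, 0.1272]
orientation: [0.18, 0.984, 0.0, 0.001]
wrist_force: [0.3, 0.4, -0.5]
width: 0.0853
gripper_force: 0.0
[ 0.53251042 -0.26904591  0.12733139] 0.08573811666415257
```

View pics/w8.png

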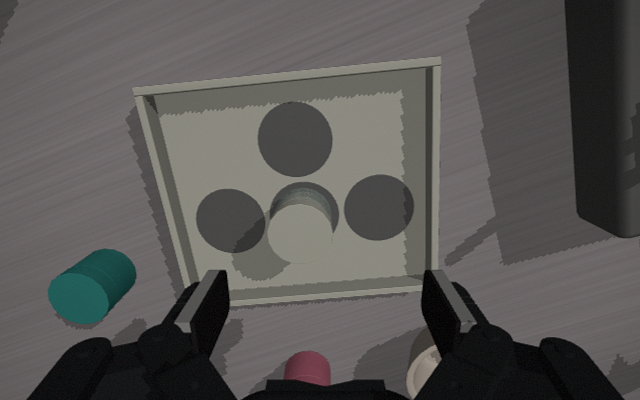

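The jar's lid is at (300,234), alone between the free discs. I compute its position with a second view.

```bash
python3 - <<'E'
from h import *
np.set_printoptions(precision=4,suppress=True)
K=[[338.5291,0,324.9578],[0,338.5291,203.6423],[0,0,1]]
L=lambda i:dict(K=K,T=np.load(f"T{i}.npy"))
print(atz(L(8),(299.5,234),.05),tri([ray(L(8),(299.5,234)),ray(L(6),(394.5,185)),ray(L(5),(247,203))]))
E
```

```text
[ 0.5397 -0.2904  0.05  ] [ 0.5406 -0.2911  0.0446]
```

```bash
python3 -m jog '[{"dp":[8,-22,0],"rot":[0,0,0],"claw":0},{"dp":[0,0,-40],"rot":[0,0,0],"claw":0},{"dp":[0,0,-40],"rot":[0,0,0],"claw":0},{"dp":[0,0,-20],"rot":[0,0,0],"claw":0},{"dp":[0,0,-10],"rot":[0,0,0],"claw":0},{"dp":[0,0,0],"rot":[0,0,0],"claw":0},{"dp":[0,0,0],"rot":[0,0,0],"claw":0},{"dp":[0,0,0],"rot":[0,0,0],"claw":0}]' 30
```

```text
clock: 29.9
eef_pos: [0.5404, -0.2919, 0.0171]
orientation: [0.181, 0.984, -0.0, 0.001]
wrist_force: [0.0, 0.2, -0.3]
width: 0.0854
gripper_force: 0.0
```

```bash
python3 -m jog '[{"dp":[0,0,0],"rot":[0,0,0],"claw":1},{"dp":[0,0,0],"rot":[0,0,0],"claw":1},{"dp":[0,0,0],"rot":[0,0,0],"claw":1},{"dp":[0,0,0],"rot":[0,0,0],"claw":1},{"dp":[0,0,0],"rot":[0,0,0],"claw":1},{"dp":[0,0,0],"rot":[0,0,0],"claw":1}]' 30
```

```text
clock: 30.5
eef_pos: [0.5394, -0.2915, 0.0158]
orientation: [0.181, 0.984, 0.0, 0.0]
wrist_force: [-0.9, 0.9, 6.7]
width: 0.0463
gripper_force: 30.0
```

```bash
python3 -m jog '[{"dp":[0,0,10],"rot":[0,0,0],"claw":1},{"dp":[0,0,30],"rot":[0,0,0],"claw":1},{"dp":[0,0,40],"rot":[0,0,0],"claw":1},{"dp":[0,0,40],"rot":[0,0,0],"claw":1},{"dp":[0,15,20],"rot":[0,0,0],"claw":1},{"dp":[0,30,0],"rot":[0,0,0],"claw":1},{"dp":[1,40,0],"rot":[0,0,0],"claw":1},{"dp":[1,40,0],"rot":[0,0,0],"claw":1},{"dp":[1,40,0],"rot":[0,0,0],"claw":1},{"dp":[1,40,0],"rot":[0,0,0],"claw":1},{"dp":[0,40,0],"rot":[0,0,0],"claw":1},{"dp":[0,35,0],"rot":[0,0,0],"claw":1}]' 30
python3 -m jog '[{"dp":[0,15,0],"rot":[0,0,0],"claw":1},{"dp":[0,7,0],"rot":[0,0,0],"claw":1},{"dp":[0,0,0],"rot":[0,0,0],"claw":1},{"dp":[0,0,0],"rot":[0,0,0],"claw":1}]'
python3 - <<'E'
from h import *
c=snap("wrist","w9.png"); s=arm.read_state(); print(s["eef_pos"],s["width"]);np.save("T9.npy",c["T"])
E
```

```text
clock: 31.7
eef_pos: [0.5429, -0.0095, 0.1558]
orientation: [0.181, 0.984, 0.0, 0.0]
wrist_force: [0.2, -0.4, -1.0]
width: 0.0458
gripper_force: 31.1
clock: 32.1
eef_pos: [0.5432, 0.0087, 0.1554]
orientation: [0.182, 0.983, -0.0, 0.0]
wrist_force: [0.2, -1.2, -0.4]
width: 0.046
gripper_force: 31.1
[0.54314442 0.00850552 0.15535154] 0.045743176004283695
```

View pics/w9.png

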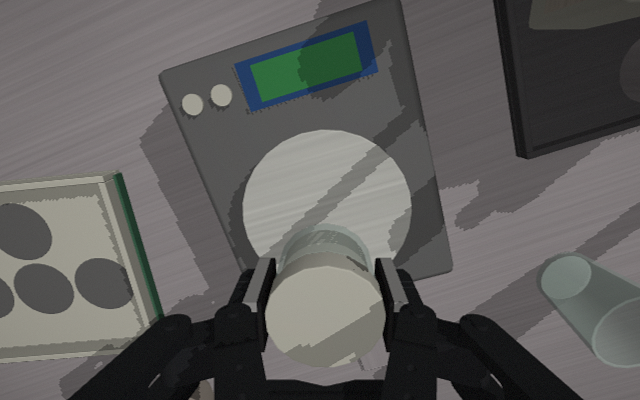

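The jar hangs level in the fingers. The pan's edges show at (243,207), (412,205) and (327,129), with its lower part hidden.

```bash
python3 - <<'E'
from h import *
from scipy.optimize import least_squares
np.set_printoptions(precision=4,suppress=True)
K=[[338.5291,0,324.9578],[0,338.5291,203.6423],[0,0,1]]
C=dict(K=K,T=np.load("T9.npy"))
im=cv2.imread("pics/w9.png")
# edge of the pan: walk outward from its inside, find the brightness drop
V=cv2.GaussianBlur(im,(3,3),0).mean(2); pts=[]
for a in np.radians(np.r_[-200:21:10]):
    r=np.arange(60,110); x=327+r*np.cos(a); y=205+r*np.sin(a)
    g=cv2.remap(V.astype(np.float32),x.astype(np.float32)[None],y.astype(np.float32)[None],1)[0]; i=np.argmin(np.diff(g)); pts.append((x[i],y[i]))
P=np.array([atz(C,p,.074)[:2] for p in pts])
f=least_squares(lambda c:np.hypot(*(P-c[:2]).T)-c[2],[.544,.011,.06],loss="soft_l1",f_scale=.001); print(f.x,np.round(f.fun*1e3,1))
f=least_squares(lambda c:np.hypot(*(P-c).T)-.06,[.544,.011],loss="soft_l1",f_scale=.001); print(f.x,np.round(f.fun*1e3,1))
E
```

```text
[0.5451 0.0098 0.0591] [ 0.1  0.3 -0.  -0.1  0.  -0.4 -0.1  0.1  0.1  0.1 -0.2 -0.1  0.4  0.1
  0.2  0.2 -0.7 -0.2  0.2  0.2  0.3 -0.1 -0.3]
[0.5461 0.0095] [-0.9 -0.6 -0.7 -0.6 -0.3 -0.6 -0.2  0.1  0.2  0.2 -0.1  0.1  0.6  0.2
  0.3  0.1 -0.8 -0.5 -0.2 -0.4 -0.5 -1.1 -1.4]
```

```bash
python3 -m jog '[{"dp":[2,1,-10],"rot":[0,0,0],"claw":1},{"dp":[0,0,-20],"rot":[0,0,0],"claw":1},{"dp":[0,0,-20],"rot":[0,0,0],"claw":1},{"dp":[0,0,-10],"rot":[0,0,0],"claw":1},{"dp":[0,0,-5],"rot":[0,0,0],"claw":1},{"dp":[0,0,-2],"rot":[0,0,0],"claw":1},{"dp":[0,0,0],"rot":[0,0,0],"claw":1},{"dp":[0,0,0],"rot":[0,0,0],"claw":1}]' 30
python3 -m jog '[{"dp":[0,0,-1],"rot":[0,0,0],"claw":1},{"dp":[0,0,-0.5],"rot":[0,0,0],"claw":1},{"dp":[0,0,-0.5],"rot":[0,0,0],"claw":1},{"dp":[0,0,0],"rot":[0,0,0],"claw":1}]'
```

```text
clock: 32.95
eef_pos: [0.5456, 0.0115, 0.0889]
orientation: [0.181, 0.983, 0.0, 0.0]
wrist_force: [-0.9, 0.1, -1.6]
width: 0.0458
gripper_force: 31.1
clock: 33.35
eef_pos: [0.5451, 0.0116, 0.0863]
orientation: [0.181, 0.984, 0.0, 0.0]
wrist_force: [0.6, 0.0, -1.0]
width: 0.0463
gripper_force: 31.1
```

```bash
python3 -m jog '[{"dp":[0,0,-0.5],"rot":[0,0,0],"claw":1},{"dp":[0,0,-0.5],"rot":[0,0,0],"claw":1},{"dp":[0,0,0],"rot":[0,0,0],"claw":1},{"dp":[0,0,0],"rot":[0,0,0],"claw":1}]'
python3 -m jog '[{"dp":[0,0,-0.5],"rot":[0,0,0],"claw":1},{"dp":[0,0,0],"rot":[0,0,0],"claw":1},{"dp":[0,0,0],"rot":[0,0,0],"claw":1}]'
```

```text
clock: 33.75
eef_pos: [0.5452, 0.0115, 0.0852]
orientation: [0.181, 0.983, -0.0, -0.0]
wrist_force: [0.5, -0.5, -0.6]
width: 0.0458
gripper_force: 31.1
clock: 34.05
eef_pos: [0.5452, 0.0115, 0.0848]
orientation: [0.181, 0.983, -0.0, -0.0]
wrist_force: [-0.3, -0.4, -0.3]
width: 0.046
gripper_force: 31.1
```

```bash
python3 -m jog '[{"dp":[0,0,-0.5],"rot":[0,0,0],"claw":1},{"dp":[0,0,0],"rot":[0,0,0],"claw":1},{"dp":[0,0,0],"rot":[0,0,0],"claw":1}]'
python3 -m jog '[{"dp":[0,0,-0.5],"rot":[0,0,0],"claw":1},{"dp":[0,0,0],"rot":[0,0,0],"claw":1},{"dp":[0,0,0],"rot":[0,0,0],"claw":1}]'
```

```text
clock: 34.35
eef_pos: [0.5451, 0.0115, 0.0842]
orientation: [0.181, 0.984, -0.0, -0.0]
wrist_force: [0.4, 0.2, -0.5]
width: 0.0461
gripper_force: 31.1
clock: 34.65
eef_pos: [0.5452, 0.0115, 0.0838]
orientation: [0.181, 0.983, -0.0, 0.0]
wrist_force: [0.2, 0.6, 2.0]
width: 0.0458
gripper_force: 31.2
```

```bash
python3 -m jog '[{"dp":[0,0,0],"rot":[0,0,0],"claw":0.3},{"dp":[0,0,0],"rot":[0,0,0],"claw":0},{"dp":[0,0,0],"rot":[0,0,0],"claw":0},{"dp":[0,0,0],"rot":[0,0,0],"claw":0},{"dp":[0,0,10],"rot":[0,0,0],"claw":0},{"dp":[0,0,30],"rot":[0,0,0],"claw":0},{"dp":[0,0,40],"rot":[0,0,0],"claw":0},{"dp":[0,0,40],"rot":[0,0,0],"claw":0.3},{"dp":[0,0,30],"rot":[0,0,0],"claw":0.3},{"dp":[-16,43,0],"rot":[0,0,0],"claw":0.3},{"dp":[-16,43,0],"rot":[0,0,0],"claw":0.3},{"dp":[-16,43,0],"rot":[0,0,0],"claw":0.3}]' 30
python3 -m jog '[{"dp":[-16,43,0],"rot":[0,0,0],"claw":0.3},{"dp":[-16,45,0],"rot":[0,0,0],"claw":0.3},{"dp":[0,0,-30],"rot":[0,0,0],"claw":0.3},{"dp":[0,0,-30],"rot":[0,0,0],"claw":0.3},{"dp":[0,0,-10],"rot":[0,0,0],"claw":0.3},{"dp":[0,0,0],"rot":[0,0,0],"claw":0.3},{"dp":[0,0,0],"rot":[0,0,0],"claw":0.3},{"dp":[0,0,0],"rot":[0,0,0],"claw":0.3}]' 60
python3 - <<'E'
from h import *
c=snap("wrist","w10.png"); s=arm.read_state(); print(s["eef_pos"],s["width"]);np.save("T10.npy",c["T"])
E
```

```text
clock: 35.85
eef_pos: [0.4967, 0.1416, 0.235]
orientation: [0.182, 0.983, 0.001, 0.001]
wrist_force: [0.6, -0.6, -0.2]
width: 0.0599
gripper_force: 0.0
clock: 36.65
eef_pos: [0.4661, 0.2287, 0.1654]
orientation: [0.181, 0.983, 0.001, 0.001]
wrist_force: [-0.6, -0.3, -0.1]
width: 0.0596
gripper_force: 0.0
[0.4660028  0.22868174 0.16521856] 0.060148975874547934
```

View pics/w10.png

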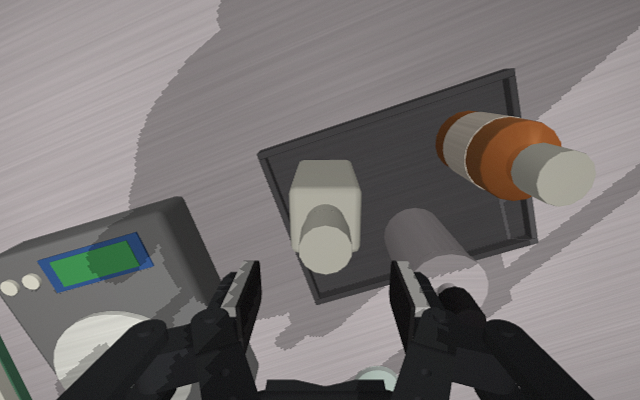

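All three containers are upright in the steel tray, and the square cap at (326,249) is centred between the pads. I go down and grip.

```bash
python3 -m jog '[{"dp":[-1.5,0,-30],"rot":[0,0,0],"claw":0.3},{"dp":[0,0,-27],"rot":[0,0,0],"claw":0.3},{"dp":[0,0,0],"rot":[0,0,0],"claw":0.3},{"dp":[0,0,0],"rot":[0,0,0],"claw":0.3},{"dp":[0,0,0],"rot":[0,0,0],"claw":1},{"dp":[0,0,0],"rot":[0,0,0],"claw":1},{"dp":[0,0,0],"rot":[0,0,0],"claw":1},{"dp":[0,0,0],"rot":[0,0,0],"claw":1},{"dp":[0,0,0],"rot":[0,0,0],"claw":1},{"dp":[0,0,0],"rot":[0,0,0],"claw":1}]' 60
```

```text
clock: 37.7
eef_pos: [0.4646, 0.2292, 0.1084]
orientation: [0.181, 0.984, 0.001, 0.001]
wrist_force: [-1.5, 0.9, 6.7]
width: 0.0285
gripper_force: 58.7
```

```bash
python3 -m jog '[{"dp":[0,0,10],"rot":[0,0,0],"claw":1},{"dp":[0,0,30],"rot":[0,0,0],"claw":1},{"dp":[0,0,40],"rot":[0,0,0],"claw":1},{"dp":[0,0,40],"rot":[0,0,0],"claw":1},{"dp":[0,0,30],"rot":[0,0,0],"claw":1},{"dp":[0,-15,10],"rot":[0,0,0],"claw":1},{"dp":[0,-30,0],"rot":[0,0,0],"claw":1},{"dp":[5,-40,0],"rot":[0,0,0],"claw":1},{"dp":[5,-40,0],"rot":[0,0,0],"claw":1},{"dp":[5,-40,0],"rot":[0,0,0],"claw":1},{"dp":[5,-40,0],"rot":[0,0,0],"claw":1},{"dp":[5,-40,0],"rot":[0,0,0],"claw":1}]' 60
python3 -m jog '[{"dp":[5,-40,0],"rot":[0,0,0],"claw":1},{"dp":[5,-40,0],"rot":[0,0,0],"claw":1},{"dp":[5,-40,0],"rot":[0,0,0],"claw":1},{"dp":[5,-40,0],"rot":[0,0,0],"claw":1},{"dp":[5,-40,0],"rot":[0,0,0],"claw":1},{"dp":[5,-40,0],"rot":[0,0,0],"claw":1},{"dp":[5,-40,0],"rot":[0,0,0],"claw":1},{"dp":[0,-30,0],"rot":[0,0,0],"claw":1},{"dp":[0,-15,0],"rot":[0,0,0],"claw":1},{"dp":[1,-9,0],"rot":[0,0,0],"claw":1},{"dp":[0,0,0],"rot":[0,0,0],"claw":1},{"dp":[0,0,0],"rot":[0,0,0],"claw":1}]'
python3 -m jog '[{"dp":[0,0,-20],"rot":[0,0,0],"claw":1},{"dp":[0,0,-35],"rot":[0,0,0],"claw":1},{"dp":[0,0,-30],"rot":[0,0,0],"claw":1},{"dp":[0,0,-20],"rot":[0,0,0],"claw":1},{"dp":[0,0,-15],"rot":[0,0,0],"claw":1},{"dp":[0,0,0],"rot":[0,0,0],"claw":1},{"dp":[0,0,0],"rot":[0,0,0],"claw":1},{"dp":[0,0,0],"rot":[0,0,0],"claw":1}]'
```

```text
clock: 38.9
eef_pos: [0.4875, -0.0193, 0.266]
orientation: [0.181, 0.983, -0.0, -0.001]
wrist_force: [0.4, -0.5, -1.9]
width: 0.0283
gripper_force: 59.7
clock: 40.1
eef_pos: [0.5245, -0.3497, 0.2665]
orientation: [0.181, 0.984, 0.0, -0.0]
wrist_force: [0.8, 0.4, -2.2]
width: 0.0285
gripper_force: 59.7
clock: 40.9
eef_pos: [0.5254, -0.3508, 0.1482]
orientation: [0.181, 0.984, -0.0, 0.001]
wrist_force: [0.6, 0.6, -2.0]
width: 0.0287
gripper_force: 59.8
```

```bash
python3 -m jog '[{"dp":[0,0,-20],"rot":[0,0,0],"claw":1},{"dp":[0,0,-10],"rot":[0,0,0],"claw":1},{"dp":[0,0,-5],"rot":[0,0,0],"claw":1},{"dp":[0,0,-2],"rot":[0,0,0],"claw":1},{"dp":[0,0,-1],"rot":[0,0,0],"claw":1},{"dp":[0,0,-1],"rot":[0,0,0],"claw":1},{"dp":[0,0,0],"rot":[0,0,0],"claw":1},{"dp":[0,0,0],"rot":[0,0,0],"claw":1}]'
```

```text
clock: 41.7
eef_pos: [0.525, -0.3508, 0.1085]
orientation: [0.181, 0.983, -0.0, 0.001]
wrist_force: [0.2, 0.3, 4.0]
width: 0.0288
gripper_force: 60.2
```

```bash
python3 -m jog '[{"dp":[0,0,0],"rot":[0,0,0],"claw":0.3},{"dp":[0,0,0],"rot":[0,0,0],"claw":0.3},{"dp":[0,0,0],"rot":[0,0,0],"claw":0.3},{"dp":[0,0,20],"rot":[0,0,0],"claw":0.3},{"dp":[0,0,40],"rot":[0,0,0],"claw":0.3},{"dp":[0,0,40],"rot":[0,0,0],"claw":0.3},{"dp":[0,0,30],"rot":[0,0,0],"claw":0.3},{"dp":[1,45,0],"rot":[0,0,0],"claw":0.3},{"dp":[1,45,0],"rot":[0,0,0],"claw":0.3},{"dp":[1,45,0],"rot":[0,0,0],"claw":0.3},{"dp":[1,45,0],"rot":[0,0,0],"claw":0.3},{"dp":[1,45,0],"rot":[0,0,0],"claw":0.3}]' 60
python3 -m jog '[{"dp":[1,45,0],"rot":[0,0,0],"claw":0.3},{"dp":[1,45,0],"rot":[0,0,0],"claw":0.3},{"dp":[1,45,0],"rot":[0,0,0],"claw":0.3},{"dp":[1,45,0],"rot":[0,0,0],"claw":0.3},{"dp":[1,45,0],"rot":[0,0,0],"claw":0.3},{"dp":[1,45,0],"rot":[0,0,0],"claw":0.3},{"dp":[1,45,0],"rot":[0,0,0],"claw":0.3},{"dp":[2,45,0],"rot":[0,0,0],"claw":0.3},{"dp":[2,45,0],"rot":[0,0,0],"claw":0.3},{"dp":[1,12,0],"rot":[0,0,0],"claw":0.3},{"dp":[0,0,0],"rot":[0,0,0],"claw":0.3},{"dp":[0,0,0],"rot":[0,0,0],"claw":0.3}]'
python3 -m jog '[{"dp":[0,0,-35],"rot":[0,0,0],"claw":0.3},{"dp":[0,0,-35],"rot":[0,0,0],"claw":0.3},{"dp":[0,0,0],"rot":[0,0,0],"claw":0.3},{"dp":[0,0,0],"rot":[0,0,0],"claw":0.3}]'
```

```text
clock: 42.9
eef_pos: [0.5294, -0.1238, 0.2377]
orientation: [0.181, 0.983, 0.0, 0.0]
wrist_force: [0.7, 1.2, 0.1]
width: 0.0596
gripper_force: 0.0
clock: 44.1
eef_pos: [0.5421, 0.2897, 0.2377]
orientation: [0.182, 0.983, -0.001, 0.0]
wrist_force: [0.6, 0.1, 1.0]
width: 0.0599
gripper_force: 0.0
clock: 44.5
eef_pos: [0.5421, 0.2897, 0.1687]
orientation: [0.182, 0.983, -0.0, 0.0]
wrist_force: [0.8, -0.3, 0.5]
width: 0.0598
gripper_force: 0.0
```

```bash
python3 -m jog '[{"dp":[-1,1,-30],"rot":[0,0,0],"claw":0.3},{"dp":[0,0,-27],"rot":[0,0,0],"claw":0.3},{"dp":[0,0,0],"rot":[0,0,0],"claw":0.3},{"dp":[0,0,0],"rot":[0,0,0],"claw":0.3},{"dp":[0,0,0],"rot":[0,0,0],"claw":1},{"dp":[0,0,0],"rot":[0,0,0],"claw":1},{"dp":[0,0,0],"rot":[0,0,0],"claw":1},{"dp":[0,0,0],"rot":[0,0,0],"claw":1},{"dp":[0,0,0],"rot":[0,0,0],"claw":1},{"dp":[0,0,0],"rot":[0,0,0],"claw":1}]' 60
```

```text
clock: 45.5
eef_pos: [0.5416, 0.2925, 0.1124]
orientation: [0.181, 0.983, 0.001, 0.001]
wrist_force: [-1.5, -1.5, 6.6]
width: 0.0223
gripper_force: 58.6
```

```bash
python3 -m jog '[{"dp":[0,0,10],"rot":[0,0,0],"claw":1},{"dp":[0,0,30],"rot":[0,0,0],"claw":1},{"dp":[0,0,40],"rot":[0,0,0],"claw":1},{"dp":[0,0,40],"rot":[0,0,0],"claw":1},{"dp":[0,0,30],"rot":[0,0,0],"claw":1},{"dp":[0,-15,15],"rot":[0,0,0],"claw":1},{"dp":[0,-30,0],"rot":[0,0,0],"claw":1},{"dp":[1,-40,0],"rot":[0,0,0],"claw":1},{"dp":[2,-40,0],"rot":[0,0,0],"claw":1},{"dp":[2,-40,0],"rot":[0,0,0],"claw":1},{"dp":[2,-40,0],"rot":[0,0,0],"claw":1},{"dp":[2,-40,0],"rot":[0,0,0],"claw":1}]' 60
python3 -m jog '[{"dp":[2,-40,0],"rot":[0,0,0],"claw":1},{"dp":[2,-40,0],"rot":[0,0,0],"claw":1},{"dp":[1,-40,0],"rot":[0,0,0],"claw":1},{"dp":[1,-40,0],"rot":[0,0,0],"claw":1},{"dp":[0,-40,0],"rot":[0,0,0],"claw":1},{"dp":[0,-30,0],"rot":[0,0,0],"claw":1},{"dp":[0,-27,0],"rot":[0,0,0],"claw":1},{"dp":[0,-20,0],"rot":[0,0,0],"claw":1},{"dp":[0,0,0],"rot":[0,0,0],"claw":1},{"dp":[0,0,0],"rot":[0,0,0],"claw":1}]'
python3 -m jog '[{"dp":[0,0,-20],"rot":[0,0,0],"claw":1},{"dp":[0,0,-35],"rot":[0,0,0],"claw":1},{"dp":[0,0,-30],"rot":[0,0,0],"claw":1},{"dp":[0,0,-20],"rot":[0,0,0],"claw":1},{"dp":[0,0,-15],"rot":[0,0,0],"claw":1},{"dp":[0,0,0],"rot":[0,0,0],"claw":1},{"dp":[0,0,0],"rot":[0,0,0],"claw":1},{"dp":[0,0,0],"rot":[0,0,0],"claw":1}]'
```

```text
clock: 46.7
eef_pos: [0.5486, 0.0445, 0.2751]
orientation: [0.181, 0.983, -0.0, -0.001]
wrist_force: [0.9, 0.1, -2.2]
width: 0.0222
gripper_force: 59.2
clock: 47.7
eef_pos: [0.5545, -0.2303, 0.2752]
orientation: [0.182, 0.983, 0.0, -0.001]
wrist_force: [-0.1, 0.6, -2.8]
width: 0.022
gripper_force: 59.3
clock: 48.5
eef_pos: [0.5564, -0.2297, 0.157]
orientation: [0.181, 0.984, -0.0, 0.001]
wrist_force: [0.8, -0.2, -3.1]
width: 0.022
gripper_force: 59.2
```

```bash
python3 -m jog '[{"dp":[0,0,-20],"rot":[0,0,0],"claw":1},{"dp":[0,0,-14],"rot":[0,0,0],"claw":1},{"dp":[0,0,-5],"rot":[0,0,0],"claw":1},{"dp":[0,0,-2],"rot":[0,0,0],"claw":1},{"dp":[0,0,-1],"rot":[0,0,0],"claw":1},{"dp":[0,0,-1],"rot":[0,0,0],"claw":1},{"dp":[0,0,-1],"rot":[0,0,0],"claw":1},{"dp":[0,0,0],"rot":[0,0,0],"claw":1},{"dp":[0,0,0],"rot":[0,0,0],"claw":1}]'
```

```text
clock: 49.4
eef_pos: [0.5561, -0.2298, 0.1124]
orientation: [0.181, 0.983, -0.0, 0.001]
wrist_force: [-0.1, -0.1, 3.8]
width: 0.0224
gripper_force: 59.8
```

```bash
python3 -m jog '[{"dp":[0,0,0],"rot":[0,0,0],"claw":0.3},{"dp":[0,0,0],"rot":[0,0,0],"claw":0.3},{"dp":[0,0,0],"rot":[0,0,0],"claw":0.3},{"dp":[0,0,20],"rot":[0,0,0],"claw":0.3},{"dp":[0,0,40],"rot":[0,0,0],"claw":0.3},{"dp":[0,0,40],"rot":[0,0,0],"claw":0.3},{"dp":[0,0,30],"rot":[0,0,0],"claw":0.3},{"dp":[-6,45,0],"rot":[0,0,0],"claw":0.3},{"dp":[-6,45,0],"rot":[0,0,0],"claw":0.3},{"dp":[-6,45,0],"rot":[0,0,0],"claw":0.3},{"dp":[-6,45,0],"rot":[0,0,0],"claw":0.3},{"dp":[-6,45,0],"rot":[0,0,0],"claw":0.3}]' 60
python3 -m jog '[{"dp":[-6,45,0],"rot":[0,0,0],"claw":0.3},{"dp":[-6,45,0],"rot":[0,0,0],"claw":0.3},{"dp":[-6,45,0],"rot":[0,0,0],"claw":0.3},{"dp":[-6,45,0],"rot":[0,0,0],"claw":0.3},{"dp":[-6,45,0],"rot":[0,0,0],"claw":0.3},{"dp":[-6,45,0],"rot":[0,0,0],"claw":0.3},{"dp":[-6,45,0],"rot":[0,0,0],"claw":0.3},{"dp":[-9,40,0],"rot":[0,0,0],"claw":0.3},{"dp":[-2,8,0],"rot":[0,0,0],"claw":0.3},{"dp":[0,0,0],"rot":[0,0,0],"claw":0.3},{"dp":[0,0,0],"rot":[0,0,0],"claw":0.3}]'
python3 -m jog '[{"dp":[0,0,-35],"rot":[0,0,0],"claw":0.3},{"dp":[0,0,-35],"rot":[0,0,0],"claw":0.3},{"dp":[0,0,0],"rot":[0,0,0],"claw":0.3},{"dp":[0,0,0],"rot":[0,0,0],"claw":0.3}]'
```

```text
clock: 50.6
eef_pos: [0.5251, -0.0027, 0.2418]
orientation: [0.181, 0.984, 0.0, 0.0]
wrist_force: [0.7, 0.2, -0.3]
width: 0.0597
gripper_force: 0.0
clock: 51.7
eef_pos: [0.4733, 0.3569, 0.2417]
orientation: [0.182, 0.983, -0.0, 0.0]
wrist_force: [0.8, 0.4, -1.0]
width: 0.0598
gripper_force: 0.0
clock: 52.1
eef_pos: [0.4734, 0.357, 0.1726]
orientation: [0.182, 0.983, -0.0, 0.0]
wrist_force: [0.4, 0.2, 0.9]
width: 0.0597
gripper_force: 0.0
```

```bash
python3 -m jog '[{"dp":[-1,1,-35],"rot":[0,0,0],"claw":0.3},{"dp":[0,0,-29],"rot":[0,0,0],"claw":0.3},{"dp":[0,0,0],"rot":[0,0,0],"claw":0.3},{"dp":[0,0,0],"rot":[0,0,0],"claw":0.3},{"dp":[0,0,0],"rot":[0,0,0],"claw":1},{"dp":[0,0,0],"rot":[0,0,0],"claw":1},{"dp":[0,0,0],"rot":[0,0,0],"claw":1},{"dp":[0,0,0],"rot":[0,0,0],"claw":1},{"dp":[0,0,0],"rot":[0,0,0],"claw":1},{"dp":[0,0,0],"rot":[0,0,0],"claw":1}]' 60
```

```text
clock: 53.1
eef_pos: [0.4728, 0.3598, 0.1099]
orientation: [0.181, 0.983, 0.001, 0.001]
wrist_force: [-0.3, -1.5, 8.3]
width: 0.0284
gripper_force: 58.5
```

```bash
python3 -m jog '[{"dp":[0,0,10],"rot":[0,0,0],"claw":1},{"dp":[0,0,30],"rot":[0,0,0],"claw":1},{"dp":[0,0,40],"rot":[0,0,0],"claw":1},{"dp":[0,0,40],"rot":[0,0,0],"claw":1},{"dp":[0,0,30],"rot":[0,0,0],"claw":1},{"dp":[0,-15,15],"rot":[0,0,0],"claw":1},{"dp":[0,-30,0],"rot":[0,0,0],"claw":1},{"dp":[0,-40,0],"rot":[0,0,0],"claw":1},{"dp":[0,-40,0],"rot":[0,0,0],"claw":1},{"dp":[0,-40,0],"rot":[0,0,0],"claw":1},{"dp":[0,-40,0],"rot":[0,0,0],"claw":1},{"dp":[0,-40,0],"rot":[0,0,0],"claw":1}]' 60
python3 -m jog '[{"dp":[0,-40,0],"rot":[0,0,0],"claw":1},{"dp":[0,-40,0],"rot":[0,0,0],"claw":1},{"dp":[0,-40,0],"rot":[0,0,0],"claw":1},{"dp":[0,-40,0],"rot":[0,0,0],"claw":1},{"dp":[2,-40,0],"rot":[0,0,0],"claw":1},{"dp":[3,-40,0],"rot":[0,0,0],"claw":1},{"dp":[3,-40,0],"rot":[0,0,0],"claw":1},{"dp":[2,-40,0],"rot":[0,0,0],"claw":1},{"dp":[0,-30,0],"rot":[0,0,0],"claw":1},{"dp":[0,-20,0],"rot":[0,0,0],"claw":1},{"dp":[0,-17,0],"rot":[0,0,0],"claw":1},{"dp":[0,0,0],"rot":[0,0,0],"claw":1}]'
python3 -m jog '[{"dp":[0,0,0],"rot":[0,0,0],"claw":1},{"dp":[0,0,-20],"rot":[0,0,0],"claw":1},{"dp":[0,0,-35],"rot":[0,0,0],"claw":1},{"dp":[0,0,-30],"rot":[0,0,0],"claw":1},{"dp":[0,0,-20],"rot":[0,0,0],"claw":1},{"dp":[0,0,-15],"rot":[0,0,0],"claw":1},{"dp":[0,0,0],"rot":[0,0,0],"claw":1},{"dp":[0,0,0],"rot":[0,0,0],"claw":1},{"dp":[0,0,0],"rot":[0,0,0],"claw":1}]'
```

```text
clock: 54.3
eef_pos: [0.4707, 0.1115, 0.2719]
orientation: [0.181, 0.983, -0.0, -0.001]
wrist_force: [0.8, -0.7, -2.6]
width: 0.0285
gripper_force: 59.8
clock: 55.5
eef_pos: [0.4791, -0.2757, 0.272]
orientation: [0.184, 0.983, -0.001, -0.001]
wrist_force: [-0.8, -0.5, -3.4]
width: 0.0288
gripper_force: 60.6
clock: 56.4
eef_pos: [0.4823, -0.2727, 0.154]
orientation: [0.181, 0.984, -0.0, 0.001]
wrist_force: [-0.3, -0.0, -3.2]
width: 0.0283
gripper_force: 60.5
```

```bash
python3 -m jog '[{"dp":[0,0.5,-20],"rot":[0,0,0],"claw":1},{"dp":[0,0,-14],"rot":[0,0,0],"claw":1},{"dp":[0,0,-5],"rot":[0,0,0],"claw":1},{"dp":[0,0,-2],"rot":[0,0,0],"claw":1},{"dp":[0,0,-1],"rot":[0,0,0],"claw":1},{"dp":[0,0,-1],"rot":[0,0,0],"claw":1},{"dp":[0,0,-1],"rot":[0,0,0],"claw":1},{"dp":[0,0,0],"rot":[0,0,0],"claw":1},{"dp":[0,0,0],"rot":[0,0,0],"claw":1}]'
```

```text
clock: 57.3
eef_pos: [0.4824, -0.2727, 0.1099]
orientation: [0.181, 0.983, -0.0, 0.001]
wrist_force: [-1.4, -0.4, 6.0]
width: 0.0285
gripper_force: 61.5
```

```bash
python3 -m jog '[{"dp":[0,0,0],"rot":[0,0,0],"claw":0.3},{"dp":[0,0,0],"rot":[0,0,0],"claw":0.3},{"dp":[0,0,0],"rot":[0,0,0],"claw":0.3},{"dp":[0,0,21],"rot":[0,0,0],"claw":0.3},{"dp":[0,0,40],"rot":[0,0,0],"claw":0.3},{"dp":[0,0,45],"rot":[0,0,0],"claw":0},{"dp":[0,0,45],"rot":[0,0,0],"claw":0},{"dp":[0,0,45],"rot":[0,0,0],"claw":0},{"dp":[9,-22,25],"rot":[0,0,0],"claw":0},{"dp":[0,0,0],"rot":[0,0,0],"claw":0},{"dp":[0,0,0],"rot":[0,0,0],"claw":0},{"dp":[0,0,0],"rot":[0,0,0],"claw":0}]' 60
python3 - <<'E'
from h import *
c=snap("wrist","w11.png"); s=arm.read_state(); print(s["eef_pos"],s["width"]);np.save("T11.npy",c["T"])
a=cv2.imread("pics/w2.png")[60:300,160:480];b=cv2.imread("pics/w11.png")[60:300,160:480]
cv2.imwrite("pics/w11c.png",cv2.resize(b,None,fx=2.5,fy=2.5,interpolation=cv2.INTER_CUBIC))
E
```

```text
clock: 58.5
eef_pos: [0.4902, -0.2935, 0.3287]
orientation: [0.181, 0.983, 0.0, -0.001]
wrist_force: [0.3, 0.4, -1.0]
width: 0.0855
gripper_force: 0.0
[ 0.49020802 -0.2932525   0.32860644] 0.0857967802498447
```

View pics/w11c.png

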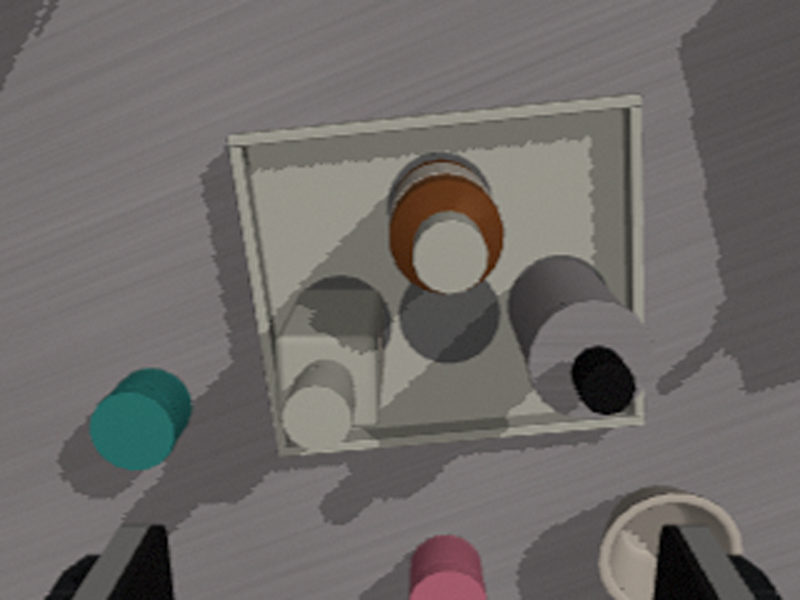

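The tray holds all three containers upright. The round cap is at crop (451,255), the square at (318,417) and the knob at (605,382), and the jar's disc is free. I check the numbers against the first view, and the jar on the pan.

```bash
python3 - <<'E'
from h import *
np.set_printoptions(precision=4,suppress=True)
K=[[338.5291,0,324.9578],[0,338.5291,203.6423],[0,0,1]]
L=lambda i:dict(K=K,T=np.load(f"T{i}.npy"))
f=lambda x,y:(x/2.5+160-.3,y/2.5+60-.3)
a=cv2.imread("pics/w2.png");b=cv2.imread("pics/w11.png")
def track(p,h):  # template of the first view found in the last
    x,y=map(int,np.round(p)); t=a[y-h:y+h+1,x-h:x+h+1]; s=b[y-h-8:y+h+9,x-h-8:x+h+9]
    m=cv2.matchTemplate(s,t,cv2.TM_CCOEFF_NORMED); _,v,_,l=cv2.minMaxLoc(m)
    def q(c,l_,r): return .5*(l_-r)/(l_-2*c+r)
    i,j=l[1],l[0]; return np.array(p)+[j-8+q(m[i,j],m[i,j-1],m[i,j+1]),i-8+q(m[i,j],m[i-1,j],m[i+1,j])],v
for n,p,h,z in(("rd",f(461,247),15,.141),("sq",f(323,409),15,.141),("kn",f(611,375),14,.141),("TL",f(238,133),8,.024),("TR",f(642,93),8,.024),("BR",f(646,412),8,.024),("turq",f(140,425),18,.05)):
    r,v=track(p,h); A=atz(L(2),p,z)[:2];B=atz(L(11),r,z)[:2]; print(n,r-p,round(v,2),"mm:",(B-A)*1e3)
for n in("scene","side"): snap(n,n+"9.png")
A=cv2.imread("pics/scene9.png")[110:290,160:440];B=cv2.imread("pics/side9.png")[130:310,240:415]
o=np.hstack([cv2.resize(A,(480,400),interpolation=cv2.INTER_CUBIC)[:,:],cv2.resize(B,(320,400),interpolation=cv2.INTER_CUBIC)]);cv2.imwrite("pics/end.png",o)
E
```

```text
rd [-3.4091  3.1607] 0.95 mm: [-0.2414 -1.4173]
sq [-2.2401  2.6725] 0.92 mm: [-0.4071  0.0735]
kn [-2.4677  3.3577] 0.96 mm: [ 0.0025 -0.9562]
TL [-1.7806  2.0689] 0.95 mm: [-0.0943  0.0839]
TR [-1.1008  2.0945] 0.97 mm: [-0.0634  0.1927]
BR [-1.3579  2.2205] 0.94 mm: [-0.4823 -0.2787]
turq [-2.0405  2.5639] 0.97 mm: [ 0.0775 -0.1686]
```

View pics/end.png

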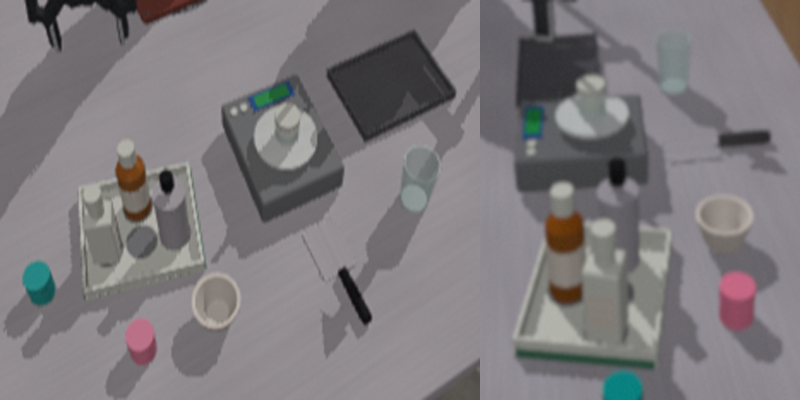

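The final views show the jar upright in the middle of the pan, and the three containers back within about 1.5 mm of their starting places. The bystanders are untouched and the gripper is clear, so I hand the job in.

```bash
python3 -c "
from station import arm
print(arm.sign_off())"
```

```text
the job is handed in; nothing more can be done
None
```

The job is handed in: the sample jar stands upright in the middle of the balance pan, and all three tall containers are back upright in the storage tray, within about 1.5 mm of where they started.

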